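# Set the lead tweezers to the gap gauge on the sleeve box

## Robot

A 6-joint arm with a two-finger parallel gripper is mounted at the origin on the work surface. World frame = base frame: x ahead of the robot, y to its left, z up, the work surface at z = 0. Lengths are in mm, angles in rad, forces in N, time in s.
With the tool pointing down it reaches from about 275 to 750 mm from the base axis. Payload 10.2 kg.
Tool frame: the origin (TCP) lies between the finger pads; the fingertips stand 17 mm ahead of it and the grasp point (between the pads) lies 2 mm behind it; y points along the fingers, x is the direction in which the jaws open and shut, and the axes are right-handed (so a half turn about y gives the same grasp; the last joint's range is limited). The gripper opens to 85 mm and grips with 20 to 120 N. Pads are 22 mm wide; open, the fingers measure 114 mm over their backs; the gripper's body (76 mm by 85 mm) begins 54 mm behind the grasp point. The pads swing forward as they close: fully open they stand 13 mm farther back than shut.
Start: joints at [-1.554, 0.313, 1.498, -0, 1.331, -0.223], TCP at [124.678, -509.987, 248.294] pointing down, gripper open.
Joint ranges: [-2.94, 2.94], [-0.97, 2.17], [0.19, 2.56], [-1.23, 4.37], [0.02, 3.11], [-2.88, 2.88]. Speed limits (rad/s): [2.39, 2.39, 3.01, 3.14, 3.14, 3.14].

## Interface

Orientations are given as a unit quaternion [w, x, y, z].
In Python, from rig import ctrl gives the robot as it stands.
- The arm moves only by the tool jog_arm, never from a script. Its argument "targets" is a list of rows, each an object with "offset": the shift along the tool's x, y, z in m, a list of three; "yaw": the turn about the tool's y in rad. In form: [{"offset": [dx, dy, dz], "yaw": yaw}, ...]. A call has 1 to 12 rows; each row is the pose to reach, as a shift and turn from the pose measured when the call began, along the tool's axes at that moment; what a row does not reach only later rows make up. A row lasts 1/12 s, in which the tool goes at most 41.7 mm and 7.16 degrees, less where a joint would pass 70% of its speed; a pose out of reach is approached as far as the arm can. A call with a gripper value outside its range is refused whole. "fingers" is the finger opening in m, from 0 to 0.0854, set as the call begins (left out, the last holds). The fingers move at their own pace and stop on an object; "grip_force" is the grip in N (left out, the last holds). Time passes only in rows, so rows that repeat a pose let the fingers close. It gives the time, the measured TCP pose, the force and the opening at its end, in the units of the state.
- ctrl.sense(): the state, without advancing time (a new reading comes with each control period).
- ctrl.capture(name): name is "scene" or "top" or "wrist"; returns a dict with "img" (420x560x3 uint8, red, green, blue), "intrinsics" (3x3 intrinsics, pixels), "T" (4x4, takes a point from camera to world coordinates); the wrist camera has in their place "mount" (4x4, takes a point from camera to tool coordinates, whose origin is the TCP and whose axes are the tool frame's). Camera axes: x right, y up, looking along -z (the intrinsics and any distortion apply to the point x, -y, -z); pixel columns grow to the right and rows downward; lengths in mm; the calibration is good to about 2 mm. A picture is of the moment at which its call begins: read the wrist's pose just before it. There is no depth.
- ctrl.finish_job(): hands the job in, once; it reports no verdict.
Trained networks look in the newest picture that a camera, given by its name, has taken for a name from the list of things; names that differ only in an ending like _2 or _b are one class to them, and where a whole thing is asked for, a point or a joint stands for the part that bears it (a point fixed in the world has none). Each returns a list of dicts, best first, with "score" (0 to 1); they miss things now and then, are a little off and sometimes report something else, mostly with a low value. They report only what shows in the picture. A call takes as long as a camera call. They do not tell look-alikes from the thing itself.
- ctrl.boxes_of(camera, target): "box" ([left, top, right, bottom] in pixels, round what is visible of it).
- ctrl.regions_of(camera, target): "region" (420x560 bool, what is visible of it) and "box" ([left, top, right, bottom] in pixels, round what is visible of it).
The state is a dict: "time_s": time; "joints": joint angles; "dq": joint speeds; "tau": joint torques, N m; "eef_pos": TCP position; "ee_rot": TCP orientation; "force": force on the tool from outside, world axes, zero at the start; "wrist_torque": the same for the moment, N m; "grip_width": opening from 0.0 (shut) to 1.0 (fully open).
Only numpy, scipy, OpenCV 4.12 (cv2) and the standard library are available. Lean on these libraries where they do the work, as an engineer would, in place of code of your own. Each camera call takes 0.05 s, during which the arm holds its last target.

## Task

Gently lower the lid of the sleeve box until it is fully closed, which brings the gap gauge (two parallel lines) to the top. Then take the sprung tweezers from the wooden rest by their black grips, carry them level to the gauge and, a finger's breadth above the lid, squeeze them until the gap between the tips equals the gap between the two lines, with the tips straight over the lines and the tweezers pointing along them. Never press the tips shut, do not disturb the other things on the bench, and finish while still holding the tweezers there, off the lid, with the gap steady.

Things in the scene. Friction and masses are not known exactly. Their poses are not given: they have to be found in the camera images.
- sleeve_box: Fixed grey metal box, open on top, 140 mm (its x) by 160 mm (its y) by 50 mm high, cream sleeve pieces inside. Origin: centre of its underside, on the bench. +x points to the hinge side, away from the robot (turned up to 0.3 rad). The closed lid's upper face is 58.5 mm above the bench.
- lid (a joint): Lid angle, rad: 0 fully closed, grows as it opens, 1.57 upright, 1.7 limit; starts 0.9 to 1.4. Stiff hinge: the lid stays where it is left; 1 to 2 N at its front edge moves it. Lid: 0.18 kg, 140 by 160 mm, 8 mm thick, with a 60 mm wide, 6 mm thick lip reaching 13 mm beyond its front edge.
- lid_hinge (a point): Point on the lid's hinge axis, in the middle of the box's far (+x) rim, 50.5 mm above the bench; the axis runs along the box's y. The lid's inner face passes through it, the outer face is 8 mm further out.
- gauge (a point): Centre of the gap gauge on the lid's outer face, 110 mm from the hinge axis: a bright 56 by 60 mm patch with two flat black lines, 2 mm wide, 50 mm long, running along the box's x, one each side of the box's middle plane, 14 mm clear between them: the marked gap. With the lid closed its axes are the box's (z up); it turns with the lid.
- rest: Fixed wooden rest: base board 150 by 90 mm, 12 mm thick, with two cross-bars, tops 45 mm above the bench: rear bar 12 mm thick, 50 mm wide, 75 mm behind the origin; front bar 10 mm thick, 70 mm wide, 45 mm ahead; free room for fingers between. Origin: on the bench, about below the grips; x from rear to front bar, away from the robot (turned up to 0.35 rad).
- tweezers: Sprung steel tweezers, 64 g, 181 mm long, 14 mm high, lying flat on the rest's bars. Origin: centreline, underside, midway between the black grips; x to the tips (70 mm ahead), y to the left blade, z up; blade hinges 95 mm behind. Grips 34 mm long, flat. Width over grips: about 45 mm open, 30 mm (faces parallel) at 14 mm tip gap, 0.58 mm per mm of tip gap. Centre of mass 15 mm behind origin.
- blade_left (a joint): How far each blade is squeezed in, rad (both move alike): 0 open, tip gap 36 mm; tip gap = 36 mm - 330 mm x value, so 0.067 is 14 mm and 0.108 nearly shut. The spring's push on each grip is 165 N x value: 11 N at the 14 mm gap, about 18 N when shut.
- tips (a point): Point on the tweezers' centreline midway between the tips, 70 mm ahead of their origin, 7 mm above their underside.
- tip_left (a point): Inner face of the left (+y) tip, 7 mm above the underside. The noses are 6 mm high, 3 mm thick; the tip gap is the distance between tip_left and tip_right.
- tip_right (a point): Inner face of the right (-y) tip.
- tape_roll: Bystander: roll of tape, 64 mm wide, 40 mm high; origin centre of its underside.
- tee_key: Bystander: T-handled key lying flat, 80 mm grip, 128 mm shank along its x, 18 mm high; origin under the grip's middle.
- clear_block: Bystander: clear plastic block, 50 by 60 by 20 mm.
- varnish_jar: Bystander: small brown jar, 54 mm wide, 70 mm high.
- white_spool: Bystander: flat white spool, 70 mm wide, 16 mm high.
- driver: Bystander: screwdriver lying flat.
- wedge_stick: Bystander: cream stick, 160 by 12 by 8 mm.
Not all that is in view belongs to the job. Leave any blue look-alike of the sleeve_box alone.

How it is judged:
By the outcome, as a careful person would: the job done as asked, in the order asked, and still so for the second after the job is handed in, while the arm keeps its last pose, push and grip.
It also fails if it takes over 58 s, if anything falls off the work surface, if the arm or the gripper's body presses on something with over 40 N, if the wrist force passes 120 N, or if a joint passes its speed limit or range.

## Working session

There is one attempt and no reset: what is moved stays moved. The work goes in short steps, Python scripts to look and compute and a tool call to move; the robot and the scene stay as the last step left them, time stands still between calls to the robot, and variables do not carry over. Pictures are saved under pics/ and viewed, and the job is handed in when it is done.

Besides the shell and the picture viewer there is one more tool, called after "Emit:" as name(argument=value, ...), one argument or row to a line, values as JSON. jog_arm: Moves the arm, as the interface text tells. Its arguments: {"type":"object","properties":{"targets":{"type":"array"},"fingers":{"type":"number"},"grip_force":{"type":"number"}},"required":["targets"]}

```bash
ls; mkdir -p pics
python3 - <<'E'
from rig import ctrl
import cv2,numpy as np
s=ctrl.sense()
for k,v in s.items(): print(k,np.round(v,4) if not isinstance(v,dict) else v)
for n in ["scene","top","wrist"]:
    c=ctrl.capture(n); cv2.imwrite(f"pics/{n}0.png",c["img"][:,:,::-1]); print(n,{k:np.round(v,3).tolist() for k,v in c.items() if k!="img"})
    np.savez(f"{n}0.npz",**c)
    for t in ["sleeve_box","lid","gauge","rest","tweezers"]:
        try: print(t,[(round(d["score"],2),np.round(d["box"]).tolist()) for d in ctrl.boxes_of(n,t)])
        except Exception as e: print(t,e)
print(ctrl.sense()["time_s"])
E
```

```text
pics
time_s 0.0
joints [-1.5544  0.3135  1.4985  0.      1.331  -0.2234]
dq [ 0.0005  0.0002 -0.0006  0.0022  0.0003 -0.0003]
tau [-7.00000e-04 -4.12265e+01 -2.59739e+01 -2.00000e-04  4.20000e-03
 -0.00000e+00]
eef_pos [ 124.6796 -509.7167  247.7061]
ee_rot [ 0.5566 -0.5558  0.4369 -0.4363]
force [ 0.208   0.1164 -0.3702]
wrist_torque [0.0212 0.0207 0.0039]
grip_width 0.9997
scene {'intrinsics': [[466.221, 0.0, 277.548], [0.0, 466.221, 208.785], [0.0, 0.0, 1.0]], 'T': [[-0.534, -0.721, 0.442, 1114.878], [0.845, -0.465, 0.264, 358.596], [0.015, 0.514, 0.857, 1288.096], [0.0, 0.0, 0.0, 1.0]]}
sleeve_box [(0.74, [301.0, 232.0, 368.0, 298.0]), (0.61, [371.0, 174.0, 430.0, 224.0])]
lid [(0.95, [375.0, 174.0, 426.0, 220.0])]
gauge [(0.89, [373.0, 172.0, 429.0, 217.0]), (0.73, [298.0, 239.0, 367.0, 299.0])]
rest [(0.68, [207.0, 185.0, 258.0, 230.0])]
tweezers [(0.58, [215.0, 178.0, 251.0, 208.0])]
top {'intrinsics': [[511.235, 0.0, 277.867], [0.0, 511.235, 204.069], [0.0, 0.0, 1.0]], 'T': [[-0.012, 0.995, -0.095, 366.46], [-1.0, -0.014, -0.015, -10.981], [-0.017, 0.095, 0.995, 1282.534], [0.0, 0.0, 0.0, 1.0]]}
sleeve_box [(0.83, [147.0, 146.0, 233.0, 217.0]), (0.73, [126.0, 277.0, 209.0, 357.0])]
lid [(0.78, [150.0, 148.0, 222.0, 171.0]), (0.75, [127.0, 278.0, 207.0, 357.0])]
gauge [(0.97, [147.0, 145.0, 223.0, 168.0]), (0.78, [126.0, 276.0, 205.0, 356.0])]
rest [(0.89, [329.0, 158.0, 366.0, 222.0])]
tweezers [(0.79, [339.0, 176.0, 362.0, 227.0])]
wrist {'intrinsics': [[308.981, 0.0, 284.647], [0.0, 308.981, 209.444], [0.0, 0.0, 1.0]], 'mount': [[1.0, 0.0, 0.001, 0.401], [0.001, 0.312, -0.95, -124.505], [-0.0, 0.95, 0.312, 80.906], [0.0, 0.0, 0.0, 1.0]]}
sleeve_box []
lid []
gauge []
rest []
tweezers []
0.9
```

View pics/top0.png

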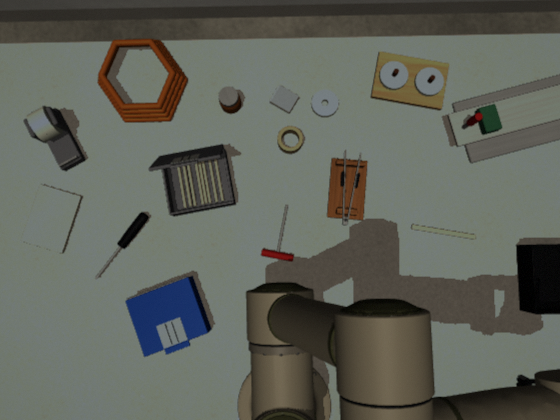

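View pics/scene0.png

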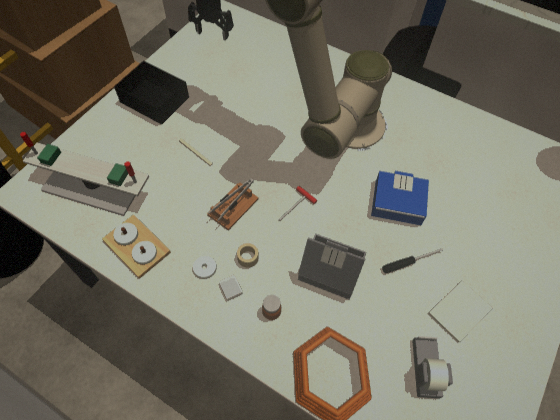

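View pics/wrist0.png

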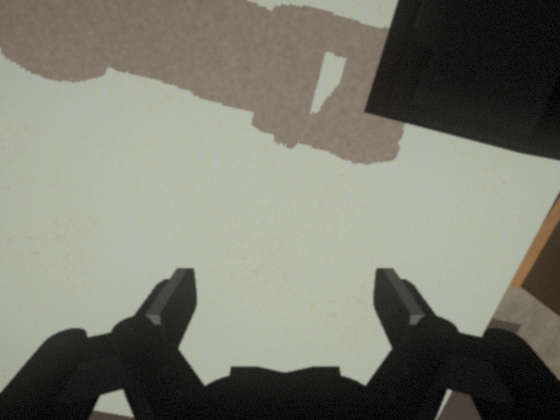

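Run:
```python
import numpy as np,cv2
from scipy.spatial.transform import Rotation as R
print(R.from_quat([-0.5558,0.4369,-0.4363,0.5566]).as_matrix().round(3))
i=cv2.imread("pics/top0.png")
cv2.imwrite("pics/top0_crop.png",cv2.resize(i[130:260,120:390],None,fx=2.9,fy=2.9,interpolation=cv2.INTER_CUBIC))
i=cv2.imread("pics/scene0.png")
cv2.imwrite("pics/scene0_crop.png",cv2.resize(i[130:310,190:450],None,fx=3,fy=3,interpolation=cv2.INTER_CUBIC))
```

```text
[[ 0.237  0.     0.971]
 [-0.971  0.001  0.237]
 [-0.001 -1.     0.   ]]
```

View pics/top0_crop.png

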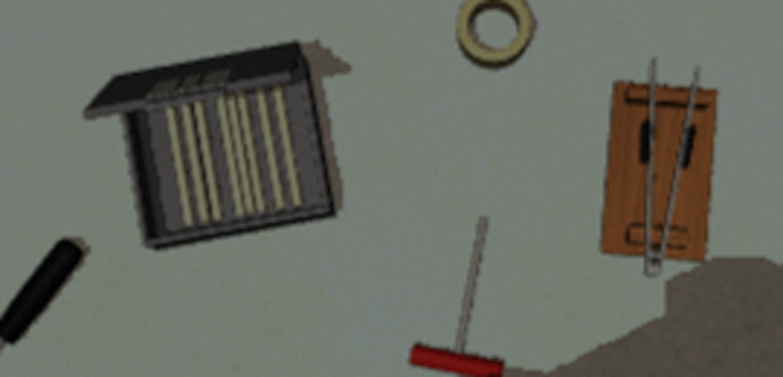

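View pics/scene0_crop.png

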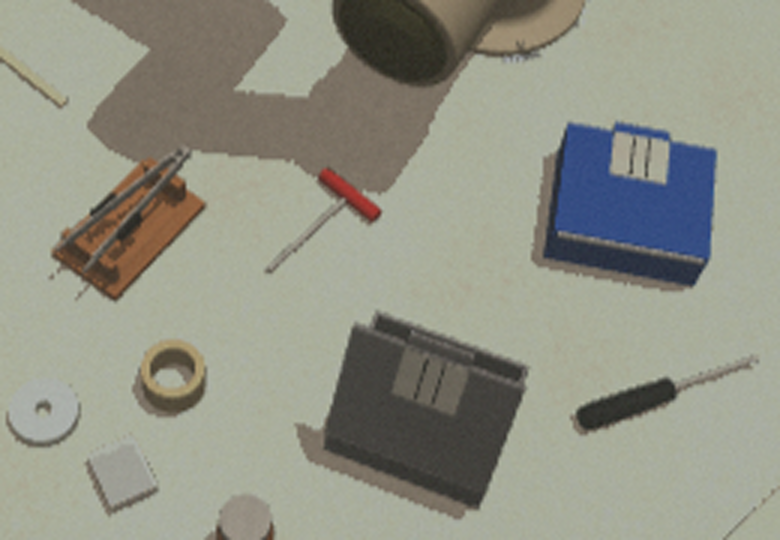

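```bash
cat > h.py <<'E'
import numpy as np,cv2
from scipy.spatial.transform import Rotation as R
def tool_T(s):
    q=s["ee_rot"]; T=np.eye(4); T[:3,:3]=R.from_quat([q[1],q[2],q[3],q[0]]).as_matrix(); T[:3,3]=s["eef_pos"]; return T
def proj(P,K,T):
    P=np.atleast_2d(P); C=(P-T[:3,3])@T[:3,:3]
    return np.c_[K[0,0]*C[:,0]/-C[:,2]+K[0,2], K[1,1]*-C[:,1]/-C[:,2]+K[1,2]]
def back(uv,K,T,z):
    uv=np.atleast_2d(uv); d=np.c_[(uv[:,0]-K[0,2])/K[0,0],-(uv[:,1]-K[1,2])/K[1,1],-np.ones(len(uv))]@T[:3,:3].T
    return T[:3,3]+d*((z-T[2,3])/d[:,2])[:,None]
def pose(x,y,yaw,P):
    P=np.atleast_2d(P);c,s=np.cos(yaw),np.sin(yaw)
    return np.c_[x+c*P[:,0]-s*P[:,1],y+s*P[:,0]+c*P[:,1],P[:,2]]
def lidpt(d,y,o,a): # d from hinge, o outward from inner face; box coordinates
    return [70-d*np.cos(a)+o*np.sin(a), y, 50.5+d*np.sin(a)+o*np.cos(a)]
def edges(x,y,yaw,a):
    E=[]
    c=[(-70,-80),(-70,80),(70,80),(70,-80)]
    for i in range(4):
        p,q=c[i],c[(i+1)%4]
        E+=[((*p,50),(*q,50)),((*p,0),(*q,0)),((*p,0),(*p,50))]
    for o in (0,8):
        k=[(0,-80),(0,80),(140,80),(140,-80)]
        for i in range(4): E.append((lidpt(*k[i],o,a),lidpt(*k[(i+1)%4],o,a)))
    for yy in (-8,8): E.append((lidpt(85,yy,8,a),lidpt(135,yy,8,a)))
    k=[(82,-30),(82,30),(138,30),(138,-30)]
    for i in range(4): E.append((lidpt(*k[i],8,a),lidpt(*k[(i+1)%4],8,a)))
    return [(pose(x,y,yaw,p),pose(x,y,yaw,q)) for p,q in E]
E
python3 - <<'E'
from h import *
from scipy.optimize import least_squares
t=np.load("top0.npz");s=np.load("scene0.npz")
f=lambda p:np.array(p)/2.9+[120,130]-0.3
g=lambda p:np.array(p)/3+[190,130]-0.3
# (model fn, camera, px)
obs=[(lambda a:[-70,80,50],t,f((153,247))),(lambda a:[-70,-80,50],t,f((337,214))),
(lambda a:lidpt(140,80,4,a),t,f((88,114))),(lambda a:lidpt(140,-80,8,a),t,f((298,42))),
(lambda a:lidpt(85,8,8,a),s,g((442,402))),(lambda a:lidpt(135,8,8,a),s,g((447,360))),
(lambda a:lidpt(140,-80,8,a),s,g((358,322))),(lambda a:lidpt(140,80,8,a),s,g((525,380))),
(lambda a:[70,-80,0],s,g((325,450))),(lambda a:[70,80,0],s,g((480,508)))]
def r(v):
    return np.concatenate([(proj(pose(*v[:3],m(v[3])),c["intrinsics"],c["T"])[0]-p) for m,c,p in obs])
o=least_squares(r,[430,190,0.2,1.2],x_scale=[10,10,.1,.1],loss='soft_l1')
print(o.x,o.fun.reshape(-1,2).round(1))
np.save("box0.npy",o.x)
for n,c,(x0,y0,x1,y1),k in (("top",t,(120,130,260,230),5),("scene",s,(280,210,390,310),6)):
    im=cv2.resize(c["img"][y0:y1,x0:x1,::-1].copy(),None,fx=k,fy=k,interpolation=cv2.INTER_CUBIC)
    for p,q in edges(*o.x):
        u=((proj(np.vstack([p,q]),c["intrinsics"],c["T"])-[x0,y0]+.5)*k).astype(int)
        cv2.line(im,u[0].tolist(),u[1].tolist(),(0,255,0),1)
    cv2.imwrite(f"pics/ov_{n}.png",im)
z=50
uv=np.array([f((652,268)),f((653,62)),f((697,68)),f((646,142)),f((687,147)),f((655,265))])
print(back(uv,t["intrinsics"],t["T"],52).round(1))
# rest base corners z=12
uv=np.array([f((615,84)),f((717,91)),f((705,260)),f((602,252))]);print(back(uv,t["intrinsics"],t["T"],12).round(1))
E
```

```text
[5.41084102e+02 2.03885386e+02 2.14186951e-01 1.18485513e+00] [[-1.3  2.5]
 [-0.4 -0.9]
 [-0.9  3.7]
 [-2.4 10.4]
 [-3.8 -0.2]
 [-1.4  0.4]
 [-3.   1.3]
 [-0.5  1. ]
 [-1.  -0.1]
 [-0.4 -1.4]]
[[ 438.6 -151.7   52. ]
 [ 611.9 -156.8   52. ]
 [ 606.2 -193.6   52. ]
 [ 544.1 -149.3   52. ]
 [ 539.4 -183.4   52. ]
 [ 441.  -154.3   52. ]]
[[ 601.  -128.2   12. ]
 [ 593.5 -216.2   12. ]
 [ 447.2 -201.8   12. ]
 [ 455.2 -113.8   12. ]]
```

View pics/ov_top.png

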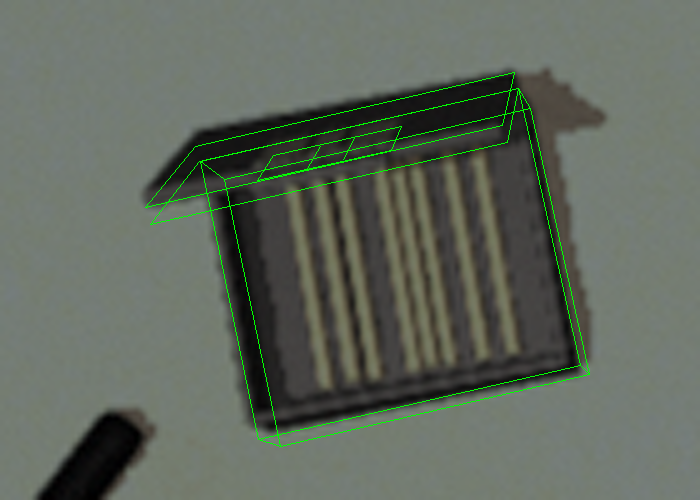

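View pics/ov_scene.png

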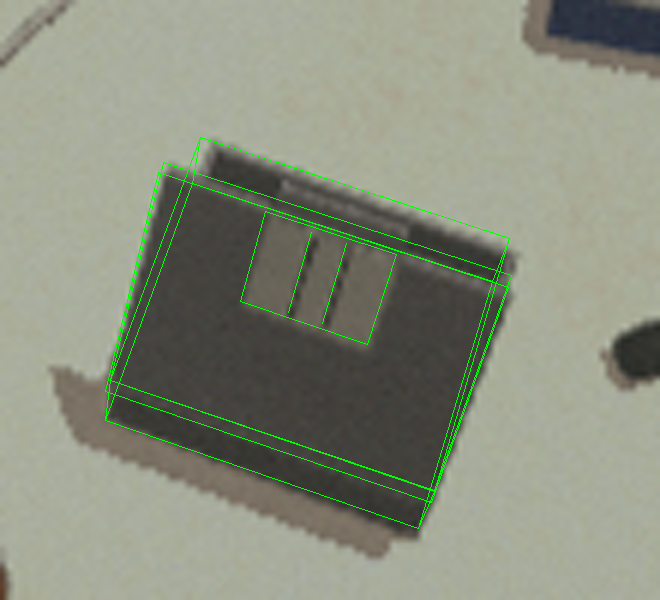

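Run:
```python
from h import *
from scipy.optimize import least_squares
t=np.load("top0.npz");s=np.load("scene0.npz")
f=lambda p:np.array(p)/5+[120,130]-0.5
g=lambda p:np.array(p)/6+[280,210]-0.5
obs=[(lambda a:[-70,80,50],t,f((255,428))),(lambda a:[-70,-80,50],t,f((587,370))),
(lambda a:lidpt(140,80,8,a),t,f((146,188))),(lambda a:lidpt(0,-80,8,a),t,f((517,72))),(lambda a:lidpt(0,80,8,a),t,f((196,131))),
(lambda a:lidpt(82,30,8,a),s,g((371,345))),(lambda a:lidpt(82,-30,8,a),s,g((242,302))),(lambda a:lidpt(138,-30,8,a),s,g((265,212))),
(lambda a:lidpt(138,30,8,a),s,g((397,256))),
(lambda a:lidpt(140,-80,8,a),s,g((165,175))),(lambda a:lidpt(140,80,8,a),s,g((510,285))),
(lambda a:[70,-80,0],s,g((106,420))),(lambda a:[70,80,0],s,g((420,535))),(lambda a:[-70,80,50],s,g((517,258))),(lambda a:[-70,-80,50],s,g((215,145)))]
def r(v):
    return np.concatenate([(proj(pose(*v[:3],m(v[3])),c["intrinsics"],c["T"])[0]-p) for m,c,p in obs])
o=least_squares(r,[540,200,0.2,1.2],x_scale=[10,10,.1,.1],loss='soft_l1')
print(o.x,o.fun.reshape(-1,2).round(1).tolist())
np.save("box0.npy",o.x)
x=o.x
print("lip end",pose(*x[:3],lidpt(153,0,4,x[3])),"free edge",pose(*x[:3],lidpt(140,0,8,x[3])))
for a in (x[3],.9,.6,.3,0): print(a,pose(*x[:3],lidpt(147,0,8,a)).round(0))
```

```text
[5.43254185e+02 2.05879144e+02 1.80306387e-01 1.16981231e+00] [[-1.3, 0.5], [-3.0, -0.5], [-0.6, 2.6], [-0.1, 0.1], [-0.1, 0.9], [-0.8, 0.7], [-0.3, 0.1], [0.4, -0.0], [-0.0, 0.4], [-0.5, -0.8], [-0.4, 1.7], [-0.4, -0.0], [-1.0, 0.5], [-0.4, -1.4], [-1.2, -0.9]]
lip end [[556.99088971 208.38315364 192.92493334]] free edge [[565.60585714 209.95354228 182.51742567]]
1.1698123137274818 [[563. 209. 189.]]
0.9 [[528. 203. 171.]]
0.6 [[497. 197. 140.]]
0.3 [[476. 194. 102.]]
0 [[468. 192.  58.]]
```

The box to use is the grey one (top 198,182; scene 333,262). The blue box (top 168,317) is the look-alike and already closed. The crop confirms the grey box is open with its gauge on the outer face, and the tweezers lie on the wooden rest (top 345,190). I'll go to the far side of the lid with the fingers shut.

Emit:
jog_arm(
  targets=[
    {"offset":[-0.03,-0.01,0.032],"yaw":0.0},
    {"offset":[-0.06,-0.02,0.065],"yaw":0.01},
    {"offset":[-0.09,-0.02,0.097],"yaw":0.02},
    {"offset":[-0.12,-0.02,0.129],"yaw":0.03},
    {"offset":[-0.15,-0.02,0.161],"yaw":0.04},
    {"offset":[-0.18,-0.02,0.194],"yaw":0.05},
    {"offset":[-0.21,-0.02,0.226],"yaw":0.06},
    {"offset":[-0.24,-0.02,0.258],"yaw":0.06},
    {"offset":[-0.27,-0.02,0.291],"yaw":0.06},
    {"offset":[-0.3,-0.02,0.323],"yaw":0.06},
    {"offset":[-0.33,-0.02,0.355],"yaw":0.06},
    {"offset":[-0.36,-0.02,0.388],"yaw":0.06},
  ],
  fingers=0.0,
  grip_force=20,
)

```text
time_s: 1.9
eef_pos: [399.4, -92.2, 268.6]
ee_rot: [0.543, -0.543, 0.453, -0.453]
force: [0.7, -1.0, 0.8]
grip_width: -0.002
```

Emit:
jog_arm(
  targets=[
    {"offset":[-0.03,0.0,0.028],"yaw":0.0},
    {"offset":[-0.06,0.0,0.057],"yaw":0.0},
    {"offset":[-0.09,0.0,0.085],"yaw":0.0},
    {"offset":[-0.12,0.0,0.114],"yaw":0.0},
    {"offset":[-0.15,0.0,0.142],"yaw":0.0},
    {"offset":[-0.18,0.0,0.171],"yaw":0.0},
    {"offset":[-0.21,0.0,0.2],"yaw":0.0},
    {"offset":[-0.24,0.0,0.228],"yaw":0.0},
    {"offset":[-0.265,0.0,0.25],"yaw":0.0},
    {"offset":[-0.271,0.01,0.258],"yaw":0.0},
    {"offset":[-0.271,0.03,0.258],"yaw":0.0},
    {"offset":[-0.271,0.04,0.258],"yaw":0.0},
  ],
)

```text
time_s: 2.9
eef_pos: [604.4, 221.2, 226.0]
ee_rot: [-0.542, 0.544, -0.453, 0.452]
force: [-1.6, -0.3, 0.0]
grip_width: -0.004
```

Run:
```python
from h import *
from rig import ctrl
s=ctrl.sense(); print(s["time_s"],s["eef_pos"],s["force"],s["joints"])
for n in ("top","wrist"):
    c=ctrl.capture(n); cv2.imwrite(f"pics/{n}1.png",c["img"][:,:,::-1]); np.savez(f"{n}1.npz",**c,TT=tool_T(s))
```

```text
2.9 [604.37173859 221.16851282 225.98728486] [-1.64015917 -0.30743691  0.00887461] [ 1.69359461e-01  5.97285859e-01  1.12857754e+00 -6.93034407e-04
  1.41800136e+00  1.55944328e+00]
```

View pics/wrist1.png

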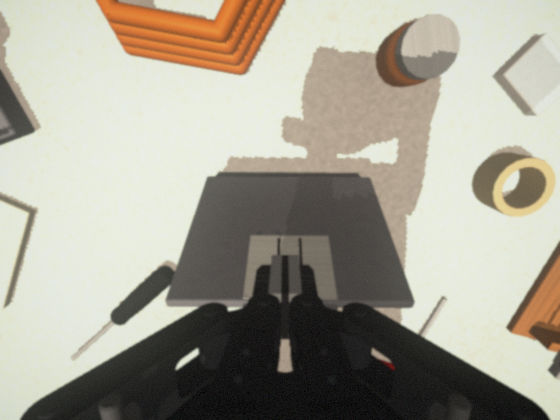

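View pics/top1.png

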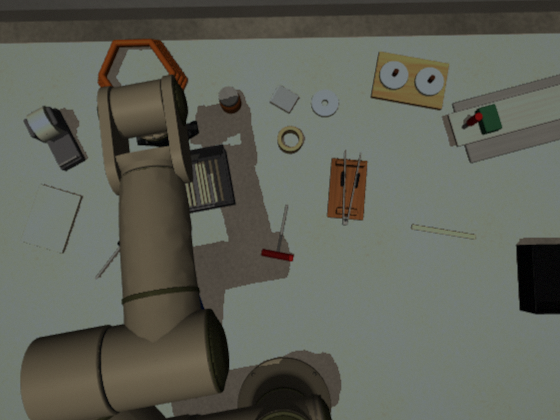

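Run:
```python
from h import *
from scipy.optimize import least_squares
w=np.load("wrist1.npz");K=w["intrinsics"];T=w["TT"]@w["mount"]
obs=[(lambda a:lidpt(0,80,8,a),(208,178)),(lambda a:lidpt(0,-80,8,a),(372,178)),(lambda a:lidpt(140,80,8,a),(168,300)),(lambda a:lidpt(140,-80,8,a),(413,300)),(lambda a:lidpt(82,30,8,a),(249,236)),(lambda a:lidpt(82,-30,8,a),(331,236))]
r=lambda v:np.concatenate([(proj(pose(*v[:3],m(v[3])),K,T)[0]-p) for m,p in obs])
o=least_squares(r,np.load("box0.npy"),x_scale=[10,10,.1,.1])
print(o.x,o.fun.reshape(-1,2).round(1).tolist())
x=np.load("box0.npy");print(r(x).round(1))
np.save("box1.npy",o.x)
print("tip at tcp+17 :",proj(w["TT"][:3,3]-[0,0,17],K,T))
c,s=np.cos(o.x[2]),np.sin(o.x[2]);d=w["TT"][:2,3]-o.x[:2];print("tcp in box",c*d[0]+s*d[1],-s*d[0]+c*d[1])
for dd in (120,135,145):print(dd,lidpt(dd,0,8,o.x[3]))
```

```text
[5.45687164e+02 2.06175274e+02 1.77399334e-01 1.18871607e+00] [[-0.8, -1.8], [-1.1, -1.3], [-3.6, 1.2], [4.8, 1.9], [2.3, 0.1], [-2.2, 0.3]]
[-1.   1.  -1.7  1.  -2.5  7.3  2.9  7.4  2.2  4.6 -2.9  4.6]
tip at tcp+17 : [[284.25481019 272.80342519]]
tcp in box 60.40943881546923 4.401848867905754
120 [np.float64(32.68094525556518), 0, np.float64(164.82973433443235)]
135 [np.float64(27.08817239466124), 0, np.float64(178.7480996021761)]
145 [np.float64(23.359657154058606), 0, np.float64(188.02700978067196)]
```

Emit:
jog_arm(
  targets=[
    {"offset":[0.002,0.01,0.0],"yaw":0.0},
    {"offset":[0.004,0.02,0.0],"yaw":0.0},
    {"offset":[0.004,0.028,-0.003],"yaw":0.0},
    {"offset":[0.004,0.03,-0.006],"yaw":0.0},
    {"offset":[0.004,0.03,-0.009],"yaw":0.0},
    {"offset":[0.004,0.03,-0.012],"yaw":0.0},
    {"offset":[0.004,0.03,-0.015],"yaw":0.0},
    {"offset":[0.004,0.03,-0.017],"yaw":0.0},
    {"offset":[0.004,0.03,-0.019],"yaw":0.0},
    {"offset":[0.004,0.03,-0.021],"yaw":0.0},
  ],
)

```text
time_s: 3.83
eef_pos: [583.8, 212.5, 197.0]
ee_rot: [-0.542, 0.544, -0.454, 0.453]
force: [-0.4, -0.3, 0.8]
grip_width: 0.005
```

```bash
cat > plan.py <<'E'
from h import *
from rig import ctrl
s=ctrl.sense();b=np.load("box1.npy");c_,s_=np.cos(b[2]),np.sin(b[2]);d=s["eef_pos"][:2]-b[:2]
X,Y,Z=c_*d[0]+s_*d[1],-s_*d[0]+c_*d[1],s["eef_pos"][2]
print("t",s["time_s"],"tcp box",X,Y,Z,"F",s["force"])
for a in np.arange(1.2,-0.01,-0.05):
    p=lidpt(135,0,8,a);print(round(a,2),"z_off %.4f y_off %.4f"%((p[0]+11-X)/1000,(Z-p[2]-17)/1000))
E
python3 plan.py
```

```text
t 3.8333 tcp box 38.64149189753613 -0.4577271609961855 196.96031769313996 F [-0.43078485 -0.30417378  0.75105184]
1.2 z_off 0.0009 y_off 0.0007
1.15 z_off -0.0055 y_off 0.0030
1.1 z_off -0.0117 y_off 0.0055
1.05 z_off -0.0179 y_off 0.0084
1.0 z_off -0.0239 y_off 0.0115
0.95 z_off -0.0297 y_off 0.0150
0.9 z_off -0.0353 y_off 0.0187
0.85 z_off -0.0407 y_off 0.0228
0.8 z_off -0.0460 y_off 0.0270
0.75 z_off -0.0510 y_off 0.0316
0.7 z_off -0.0557 y_off 0.0364
0.65 z_off -0.0603 y_off 0.0414
0.6 z_off -0.0645 y_off 0.0466
0.55 z_off -0.0686 y_off 0.0521
0.5 z_off -0.0723 y_off 0.0577
0.45 z_off -0.0757 y_off 0.0635
0.4 z_off -0.0789 y_off 0.0695
0.35 z_off -0.0817 y_off 0.0757
0.3 z_off -0.0842 y_off 0.0819
0.25 z_off -0.0865 y_off 0.0883
0.2 z_off -0.0884 y_off 0.0948
0.15 z_off -0.0899 y_off 0.1014
0.1 z_off -0.0912 y_off 0.1080
0.05 z_off -0.0921 y_off 0.1147
-0.0 z_off -0.0926 y_off 0.1215
```

Now I follow the lid's arc from 1.2 to 0.8 rad at about 0.4 rad/s.

Emit:
jog_arm(
  targets=[
    {"offset":[0,0.002,-0.003],"yaw":0.0},
    {"offset":[0,0.003,-0.0055],"yaw":0.0},
    {"offset":[0,0.0042,-0.0085],"yaw":0.0},
    {"offset":[0,0.0055,-0.0117],"yaw":0.0},
    {"offset":[0,0.007,-0.0148],"yaw":0.0},
    {"offset":[0,0.0084,-0.0179],"yaw":0.0},
    {"offset":[0,0.01,-0.021],"yaw":0.0},
    {"offset":[0,0.0115,-0.0239],"yaw":0.0},
    {"offset":[0,0.0132,-0.0268],"yaw":0.0},
    {"offset":[0,0.015,-0.0297],"yaw":0.0},
    {"offset":[0,0.0168,-0.0325],"yaw":0.0},
    {"offset":[0,0.0187,-0.0353],"yaw":0.0},
  ],
)

```text
time_s: 4.83
eef_pos: [548.7, 206.2, 178.2]
ee_rot: [-0.542, 0.544, -0.454, 0.453]
force: [0.9, 1.3, 1.0]
grip_width: 0.002
```

```bash
python3 plan.py
python3 - <<'E'
from h import *
from rig import ctrl
c=ctrl.capture("wrist"); cv2.imwrite("pics/wrist2.png",c["img"][:,:,::-1])
E
```

```text
t 4.8333 tcp box 2.9737241445854656 -0.538042304503257 178.16004312916274 F [0.87858577 1.30655046 1.03423866]
1.2 z_off 0.0366 y_off -0.0181
1.15 z_off 0.0302 y_off -0.0158
1.1 z_off 0.0239 y_off -0.0133
1.05 z_off 0.0178 y_off -0.0104
1.0 z_off 0.0118 y_off -0.0073
0.95 z_off 0.0060 y_off -0.0038
0.9 z_off 0.0004 y_off -0.0001
0.85 z_off -0.0051 y_off 0.0040
0.8 z_off -0.0103 y_off 0.0082
0.75 z_off -0.0153 y_off 0.0128
0.7 z_off -0.0201 y_off 0.0176
0.65 z_off -0.0246 y_off 0.0226
0.6 z_off -0.0289 y_off 0.0278
0.55 z_off -0.0329 y_off 0.0333
0.5 z_off -0.0366 y_off 0.0389
0.45 z_off -0.0401 y_off 0.0447
0.4 z_off -0.0432 y_off 0.0507
0.35 z_off -0.0460 y_off 0.0569
0.3 z_off -0.0486 y_off 0.0631
0.25 z_off -0.0508 y_off 0.0695
0.2 z_off -0.0527 y_off 0.0760
0.15 z_off -0.0543 y_off 0.0826
0.1 z_off -0.0555 y_off 0.0892
0.05 z_off -0.0564 y_off 0.0959
-0.0 z_off -0.0570 y_off 0.1027
```

View pics/wrist2.png

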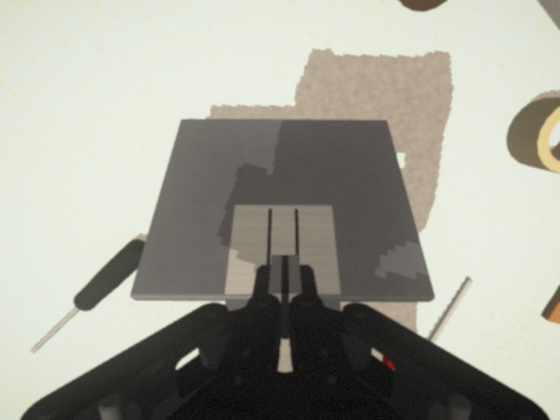

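The lid follows: its free edge is at row 297, and the finger tip sits on the patch near (285,255). I'll keep going.

Emit:
jog_arm(
  targets=[
    {"offset":[0,0.002,-0.0025],"yaw":0.0},
    {"offset":[0,0.004,-0.0051],"yaw":0.0},
    {"offset":[0,0.0061,-0.0077],"yaw":0.0},
    {"offset":[0,0.0082,-0.0103],"yaw":0.0},
    {"offset":[0,0.0105,-0.0128],"yaw":0.0},
    {"offset":[0,0.0128,-0.0153],"yaw":0.0},
    {"offset":[0,0.0152,-0.0177],"yaw":0.0},
    {"offset":[0,0.0176,-0.0201],"yaw":0.0},
    {"offset":[0,0.0201,-0.0223],"yaw":0.0},
    {"offset":[0,0.0226,-0.0246],"yaw":0.0},
    {"offset":[0,0.0252,-0.0267],"yaw":0.0},
    {"offset":[0,0.0278,-0.0289],"yaw":0.0},
  ],
)

```text
time_s: 5.88
eef_pos: [519.4, 200.9, 149.8]
ee_rot: [-0.542, 0.544, -0.454, 0.452]
force: [0.6, 0.6, 0.4]
grip_width: -0.0
```

Emit:
jog_arm(
  targets=[
    {"offset":[0,0.0027,-0.002],"yaw":0.0},
    {"offset":[0,0.0055,-0.004],"yaw":0.0},
    {"offset":[0,0.0083,-0.0058],"yaw":0.0},
    {"offset":[0,0.0111,-0.0077],"yaw":0.0},
    {"offset":[0,0.014,-0.0095],"yaw":0.0},
    {"offset":[0,0.0169,-0.0112],"yaw":0.0},
    {"offset":[0,0.0199,-0.0128],"yaw":0.0},
    {"offset":[0,0.0229,-0.0143],"yaw":0.0},
    {"offset":[0,0.026,-0.0157],"yaw":0.0},
    {"offset":[0,0.0291,-0.0171],"yaw":0.0},
    {"offset":[0,0.0322,-0.0184],"yaw":0.0},
    {"offset":[0,0.0353,-0.0197],"yaw":0.0},
  ],
)

```text
time_s: 6.88
eef_pos: [499.8, 197.3, 114.2]
ee_rot: [-0.542, 0.544, -0.454, 0.452]
force: [-0.3, 0.5, 0.8]
grip_width: -0.003
```

```bash
python3 plan.py|sed -n '1p;18,30p'
python3 - <<'E'
from h import *
from rig import ctrl
c=ctrl.capture("wrist"); cv2.imwrite("pics/wrist3.png",c["img"][:,:,::-1])
E
```

```text
t 6.8833 tcp box -46.726275175416895 -0.6731327516031271 114.2406825235096 F [-0.29159594  0.5323692   0.82279786]
0.4 z_off 0.0065 y_off -0.0132
0.35 z_off 0.0037 y_off -0.0071
0.3 z_off 0.0011 y_off -0.0008
0.25 z_off -0.0011 y_off 0.0056
0.2 z_off -0.0030 y_off 0.0121
0.15 z_off -0.0046 y_off 0.0187
0.1 z_off -0.0058 y_off 0.0253
0.05 z_off -0.0067 y_off 0.0320
-0.0 z_off -0.0073 y_off 0.0387
```

View pics/wrist3.png

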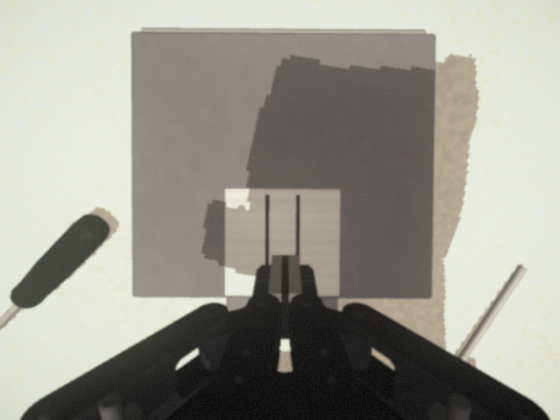

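Emit:
jog_arm(
  targets=[
    {"offset":[0,0.003,-0.0004],"yaw":0.0},
    {"offset":[0,0.006,-0.0012],"yaw":0.0},
    {"offset":[0,0.009,-0.0022],"yaw":0.0},
    {"offset":[0,0.012,-0.003],"yaw":0.0},
    {"offset":[0,0.015,-0.0037],"yaw":0.0},
    {"offset":[0,0.018,-0.0044],"yaw":0.0},
    {"offset":[0,0.021,-0.005],"yaw":0.0},
    {"offset":[0,0.024,-0.0056],"yaw":0.0},
    {"offset":[0,0.027,-0.006],"yaw":0.0},
    {"offset":[0,0.0295,-0.0063],"yaw":0.0},
    {"offset":[0,0.032,-0.0067],"yaw":0.0},
    {"offset":[0,0.034,-0.007],"yaw":0.0},
  ],
)

```text
time_s: 7.93
eef_pos: [492.3, 195.9, 79.4]
ee_rot: [-0.541, 0.544, -0.454, 0.452]
force: [1.1, 0.6, 0.8]
grip_width: -0.0
```

Emit:
jog_arm(
  targets=[
    {"offset":[0,0.001,0],"yaw":0.0},
    {"offset":[0,0.002,0],"yaw":0.0},
    {"offset":[0,0.003,0],"yaw":0.0},
    {"offset":[0,0.004,0],"yaw":0.0},
  ],
)

```text
time_s: 8.27
eef_pos: [492.3, 195.9, 75.5]
ee_rot: [-0.541, 0.544, -0.454, 0.452]
force: [-3.5, 0.6, 10.1]
grip_width: -0.0
```

```bash
python3 plan.py|sed -n '1p;25,30p'
python3 - <<'E'
from h import *
from rig import ctrl
c=ctrl.capture("wrist"); cv2.imwrite("pics/wrist4.png",c["img"][:,:,::-1])
E
```

```text
t 8.2667 tcp box -54.362232663071296 -0.7252211439340392 75.45485724408215 F [-3.49834738  0.56756505 10.09136747]
0.05 z_off 0.0009 y_off -0.0068
-0.0 z_off 0.0004 y_off -0.0000
```

View pics/wrist4.png

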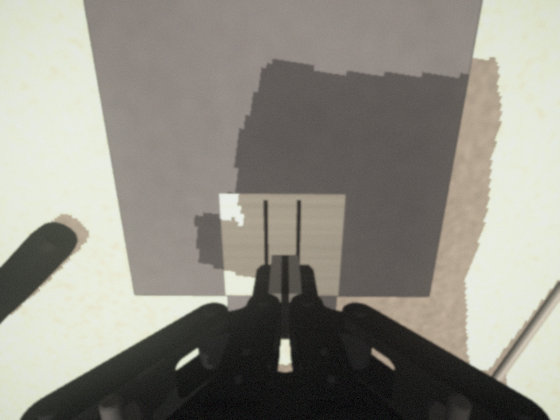

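Fully closed: 10 N reaction with the finger tip at z = 58.5. I'll lift, open the fingers and measure the gauge.

Emit:
jog_arm(
  targets=[
    {"offset":[0,-0.01,0],"yaw":0.0},
    {"offset":[0,-0.03,0],"yaw":0.0},
    {"offset":[0,-0.06,-0.015],"yaw":0.0},
    {"offset":[0,-0.085,-0.035],"yaw":0.0},
    {"offset":[0,-0.1,-0.055],"yaw":0.0},
    {"offset":[0,-0.1,-0.06],"yaw":0.0},
    {"offset":[0,-0.1,-0.06],"yaw":0.0},
  ],
  fingers=0.07,
)

```text
time_s: 8.9
eef_pos: [433.4, 185.3, 176.8]
ee_rot: [-0.542, 0.544, -0.454, 0.452]
force: [-0.5, 0.5, -0.9]
grip_width: 0.822
```

Run:
```python
from h import *
from rig import ctrl
s=ctrl.sense(); print(s["time_s"],s["eef_pos"],s["force"],s["dq"].round(3) if hasattr(s["dq"],"round") else s["dq"])
for n in ("top","scene","wrist"):
    s=ctrl.sense();c=ctrl.capture(n); cv2.imwrite(f"pics/{n}5.png",c["img"][:,:,::-1]); np.savez(f"{n}5.npz",**c,TT=tool_T(s))
```

```text
8.9 [433.35164547 185.33397305 176.8101615 ] [-0.53823867  0.50990187 -0.85336655] [-0.005  0.064 -0.025  0.    -0.012  0.001]
```

View pics/wrist5.png

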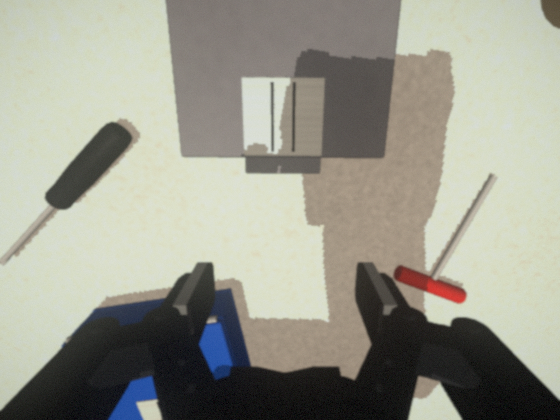

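View pics/scene5.png

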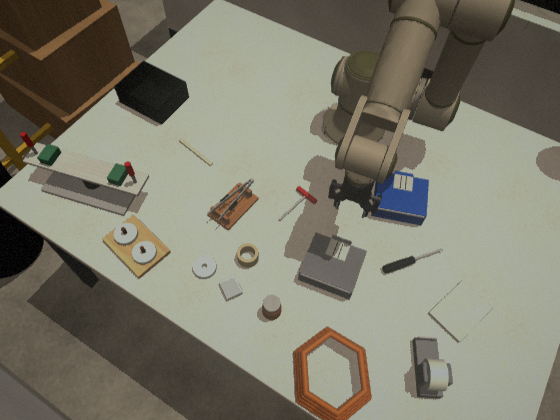

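Run:
```python
from h import *
from scipy.optimize import least_squares
w=np.load("wrist5.npz");K=w["intrinsics"];T=w["TT"]@w["mount"];g=cv2.cvtColor(w["img"],cv2.COLOR_RGB2GRAY).astype(float)
pts=[[],[]]
for r in range(86,148,3):
    for j,(a,b) in enumerate(((266,279),(288,300))):
        seg=g[r-1:r+2,a:b].mean(0); k=seg.argmin()
        ww=np.clip(np.minimum(seg[max(0,k-4):k+5].max(),np.median(seg))-seg[max(0,k-2):k+3],0,None)
        pts[j].append(((np.arange(max(0,k-2),k-2+len(ww) if k>=2 else len(ww))[:len(ww)]*ww).sum()/ww.sum()+a,r))
P=[back(p,K,T,58.5) for p in pts]
for p in P:
    m,c=np.polyfit(p[:,0],p[:,1],1); print("slope",m,np.arctan(m),"mid",p.mean(0), "rms",np.std(p[:,1]-m*p[:,0]-c))
    
b=np.load("box1.npy");print(b)
C=np.array([(242,78),(324,79),(244,154),(321.5,155.5),(180,157),(387,157)]);print(back(C,K,T,58.5).round(1))
obs=[lidpt(138,30,8,0),lidpt(138,-30,8,0),lidpt(82,30,8,0),lidpt(82,-30,8,0)]
print(pose(*b[:3],[lidpt(82,30,8,0),lidpt(82,-30,8,0),lidpt(138,30,8,0),lidpt(138,-30,8,0),lidpt(140,80,8,0),lidpt(140,-80,8,0)]).round(1))
print("gauge by b",pose(*b[:3],lidpt(110,0,8,0)),pose(*np.load("box0.npy")[:3],lidpt(110,0,8,0)))
i=cv2.resize(w["img"][60:190,160:410,::-1],None,fx=3,fy=3,interpolation=cv2.INTER_CUBIC);cv2.imwrite("pics/g5.png",i)
t=np.load("top5.npz");i=cv2.resize(t["img"][140:230,130:250,::-1],None,fx=6,fy=6,interpolation=cv2.INTER_CUBIC);cv2.imwrite("pics/t5.png",i)
```

```text
slope 0.17369771555207664 0.1719818005561597 mid [505.63075745 207.66514401  58.5       ] rms 0.031088605953287038
slope 0.17698363379648752 0.17516970618111136 mid [508.46557893 192.0110035   58.5       ] rms 0.0714941434005164
[5.45687164e+02 2.06175274e+02 1.77399334e-01 1.18871607e+00]
[[527.9 233.3  58.5]
 [537.7 175.   58.5]
 [474.2 224.4  58.5]
 [483.7 165.   58.5]
 [463.  273.1  58.5]
 [491.7 114.6  58.5]]
[[528.6 233.6  58.5]
 [539.2 174.5  58.5]
 [473.5 223.7  58.5]
 [484.  164.6  58.5]
 [462.7 272.6  58.5]
 [490.9 115.1  58.5]]
gauge by b [[506.31492508 199.11646072  58.5       ]] [[503.90263352 198.70590358  58.5       ]]
```

View pics/g5.png

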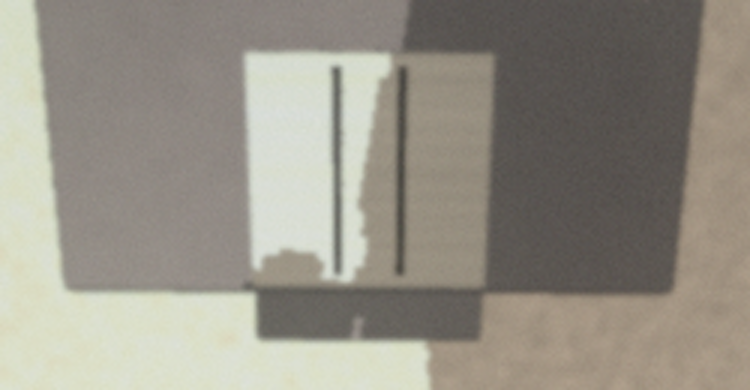

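View pics/t5.png

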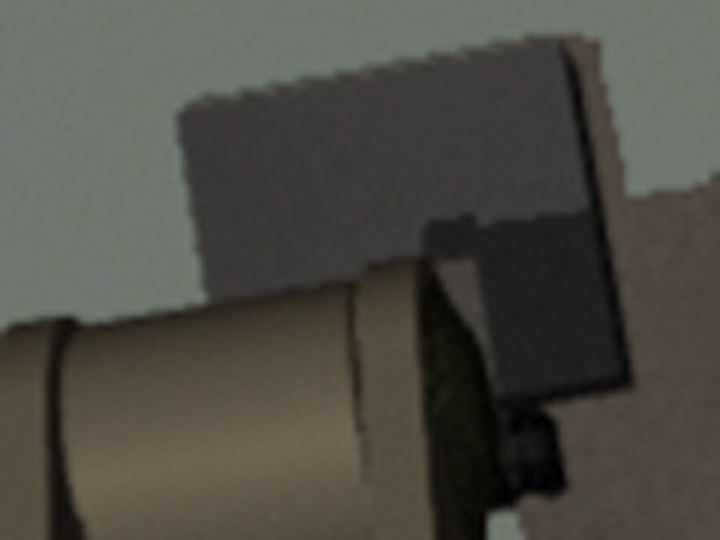

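Emit:
jog_arm(
  targets=[
    {"offset":[0.02,0.0,-0.003],"yaw":0.02},
    {"offset":[0.05,0.0,-0.006],"yaw":0.05},
    {"offset":[0.08,0.0,-0.009],"yaw":0.08},
    {"offset":[0.115,0.0,-0.012],"yaw":0.12},
    {"offset":[0.15,0.0,-0.015],"yaw":0.15},
    {"offset":[0.185,0.0,-0.018],"yaw":0.18},
    {"offset":[0.22,0.0,-0.022],"yaw":0.22},
    {"offset":[0.255,0.005,-0.026],"yaw":0.25},
    {"offset":[0.29,0.01,-0.03],"yaw":0.28},
    {"offset":[0.32,0.015,-0.034],"yaw":0.31},
    {"offset":[0.339,0.017,-0.034],"yaw":0.31},
    {"offset":[0.339,0.017,-0.034],"yaw":0.31},
  ],
)

```text
time_s: 10.05
eef_pos: [461.5, -157.8, 157.0]
ee_rot: [0.463, -0.468, 0.534, -0.531]
force: [0.4, -0.4, -1.0]
grip_width: 0.821
```

Emit:
jog_arm(
  targets=[
    {"offset":[0,0,0],"yaw":0.0},
    {"offset":[0,0,0],"yaw":0.0},
  ],
)

```text
time_s: 10.22
eef_pos: [461.5, -157.7, 156.1]
ee_rot: [0.463, -0.468, 0.534, -0.53]
force: [0.2, 0.4, 0.4]
grip_width: 0.818
```

Run:
```python
from h import *
from rig import ctrl
for n in ("wrist",):
    s=ctrl.sense();c=ctrl.capture(n); cv2.imwrite(f"pics/{n}6.png",c["img"][:,:,::-1]); np.savez(f"{n}6.npz",**c,TT=tool_T(s))
print(s["time_s"],s["eef_pos"],s["dq"]);print(tool_T(s).round(3))
```

```text
10.2167 [ 461.51631183 -157.65494543  156.10361843] [ 0.02074875 -0.02051206  0.01091712  0.00215985  0.0021512   0.00125468]
[[-1.34000e-01 -9.00000e-03  9.91000e-01  4.61516e+02]
 [-9.91000e-01 -0.00000e+00 -1.34000e-01 -1.57655e+02]
 [ 2.00000e-03 -1.00000e+00 -9.00000e-03  1.56104e+02]
 [ 0.00000e+00  0.00000e+00  0.00000e+00  1.00000e+00]]
```

View pics/wrist6.png

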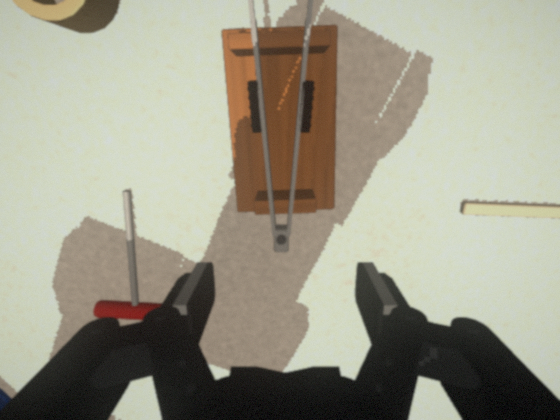

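Run:
```python
from h import *
w=np.load("wrist6.npz");K=w["intrinsics"];T=w["TT"]@w["mount"]
i=cv2.resize(w["img"][0:260,200:360,::-1],None,fx=3,fy=3,interpolation=cv2.INTER_CUBIC)[:600];cv2.imwrite("pics/tw6.png",i)
i=cv2.resize(w["img"][60:160,220:340,::-1],None,fx=6,fy=6,interpolation=cv2.INTER_CUBIC);cv2.imwrite("pics/tw6b.png",i)
for z in (45,52,59): print(z,back([(281,240),(249,107),(313,107),(281,107)],K,T,z).round(1).tolist())
```

```text
45 [[438.0, -151.4, 45.0], [544.9, -143.0, 45.0], [538.7, -188.8, 45.0], [541.8, -165.9, 45.0]]
52 [[441.1, -151.9, 52.0], [544.9, -143.8, 52.0], [538.8, -188.2, 52.0], [541.8, -166.0, 52.0]]
59 [[444.2, -152.4, 59.0], [544.8, -144.6, 59.0], [539.0, -187.6, 59.0], [541.9, -166.1, 59.0]]
```

View pics/tw6b.png

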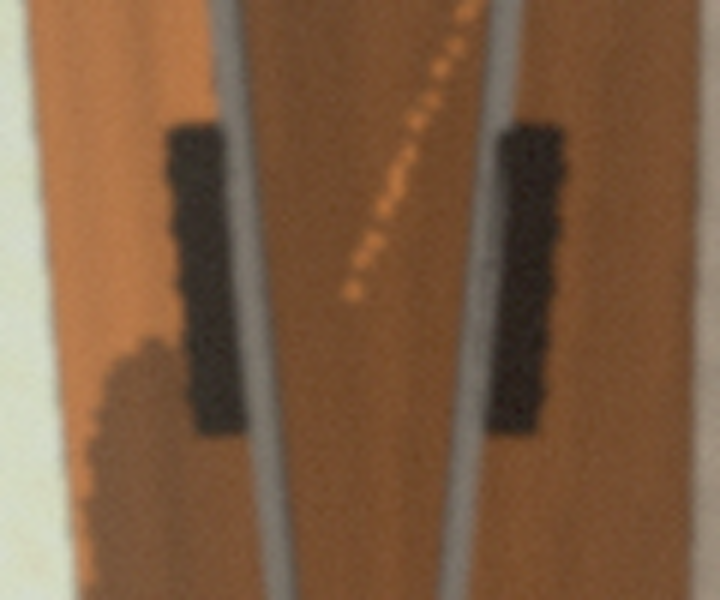

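View pics/tw6.png

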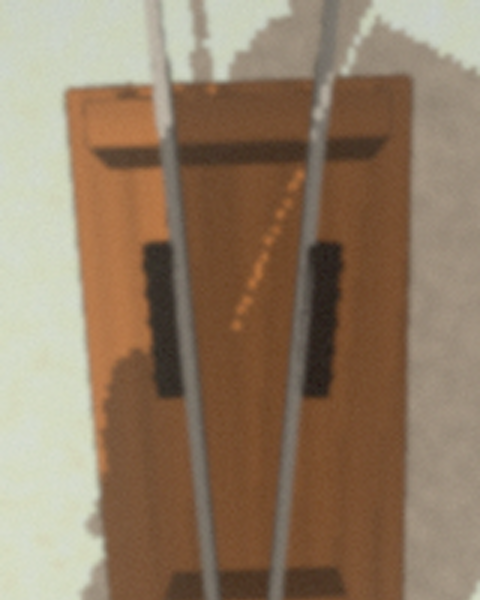

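Emit:
jog_arm(
  targets=[
    {"offset":[-0.001,0.0,0.015],"yaw":0.004},
    {"offset":[-0.002,0.0,0.035],"yaw":0.004},
    {"offset":[-0.0024,0.0,0.055],"yaw":0.004},
    {"offset":[-0.0024,0.01,0.07],"yaw":0.004},
    {"offset":[-0.0024,0.025,0.0775],"yaw":0.004},
    {"offset":[-0.0024,0.045,0.078],"yaw":0.004},
    {"offset":[-0.0024,0.06,0.078],"yaw":0.004},
    {"offset":[-0.0024,0.072,0.078],"yaw":0.004},
    {"offset":[-0.0024,0.076,0.078],"yaw":0.004},
    {"offset":[-0.0024,0.076,0.078],"yaw":0.004},
    {"offset":[-0.0024,0.076,0.078],"yaw":0.004},
  ],
)

```text
time_s: 11.18
eef_pos: [538.8, -164.9, 80.3]
ee_rot: [0.462, -0.467, 0.535, -0.531]
force: [0.2, -0.4, -0.2]
grip_width: 0.819
```

Run:
```python
from h import *
from rig import ctrl
for n in ("wrist",):
    s=ctrl.sense();c=ctrl.capture(n); cv2.imwrite(f"pics/{n}7.png",c["img"][:,:,::-1]); np.savez(f"{n}7.npz",**c,TT=tool_T(s))
print(s["time_s"],s["eef_pos"],s["force"]);print(tool_T(s).round(3))
```

```text
11.1833 [ 538.83537738 -164.88130365   80.33959822] [ 0.1845777  -0.37152539 -0.24059334]
[[-1.36000e-01 -8.00000e-03  9.91000e-01  5.38835e+02]
 [-9.91000e-01 -1.00000e-03 -1.36000e-01 -1.64881e+02]
 [ 2.00000e-03 -1.00000e+00 -8.00000e-03  8.03400e+01]
 [ 0.00000e+00  0.00000e+00  0.00000e+00  1.00000e+00]]
```

View pics/wrist7.png

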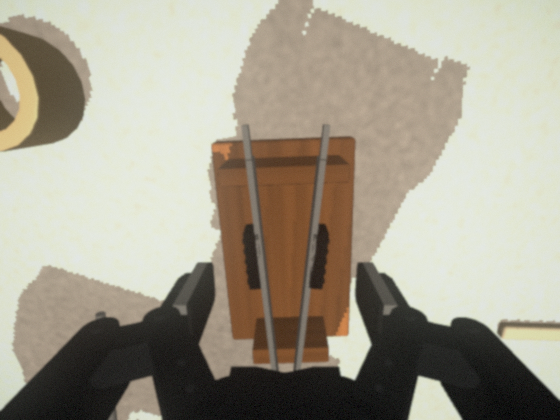

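Run:
```python
from h import *
w=np.load("wrist7.npz");K=w["intrinsics"];T=w["TT"]@w["mount"];TT=w["TT"]
def tool(uv,z):
    P=back(uv,K,T,z); return ((P-TT[:3,3])@TT[:3,:3]).round(1)
i=w["img"][110:310,210:360,::-1];cv2.imwrite("pics/tw7.png",cv2.resize(i,None,fx=3,fy=3,interpolation=cv2.INTER_CUBIC))
print(tool([(245,128),(326,128),(252,256),(319,256),(286,223),(286,289)],59))
```

```text
[[-18.1  20.7  72.3]
 [ 18.8  20.8  72.3]
 [-17.1  21.2   7.5]
 [ 17.9  21.3   7.5]
 [  0.6  21.1  26. ]
 [  0.6  21.4 -12.4]]
```

View pics/tw7.png

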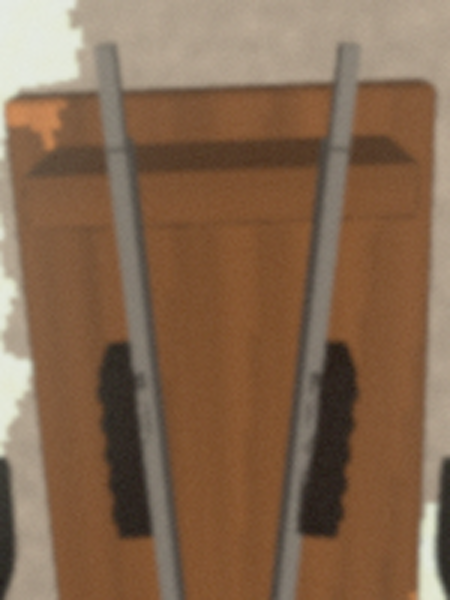

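Emit:
jog_arm(
  targets=[
    {"offset":[0.0004,0.008,0.0],"yaw":0.0},
    {"offset":[0.0004,0.018,0.0],"yaw":0.0},
    {"offset":[0.0004,0.026,0.0],"yaw":0.0},
    {"offset":[0.0004,0.031,0.0],"yaw":0.0},
    {"offset":[0.0004,0.032,0.0],"yaw":0.0},
    {"offset":[0.0004,0.032,0.0],"yaw":0.0},
  ],
  fingers=0.055,
)

```text
time_s: 11.73
eef_pos: [538.5, -165.5, 48.1]
ee_rot: [0.462, -0.467, 0.535, -0.531]
force: [0.0, 0.4, -0.6]
grip_width: 0.645
```

Emit:
jog_arm(
  targets=[
    {"offset":[0,0,0],"yaw":0.0},
    {"offset":[0,0,0],"yaw":0.0},
    {"offset":[0,0,0],"yaw":0.0},
    {"offset":[0,0,0],"yaw":0.0},
    {"offset":[0,0,0],"yaw":0.0},
  ],
  fingers=0.046,
)

```text
time_s: 12.15
eef_pos: [538.5, -165.5, 48.3]
ee_rot: [0.462, -0.467, 0.535, -0.531]
force: [0.0, 0.2, -1.3]
grip_width: 0.539
```

Run:
```python
from h import *
from rig import ctrl
for n in ("wrist",):
    s=ctrl.sense();c=ctrl.capture(n); cv2.imwrite(f"pics/{n}8.png",c["img"][:,:,::-1]); np.savez(f"{n}8.npz",**c,TT=tool_T(s))
print(s["time_s"],s["eef_pos"],s["force"],s["grip_width"]*85.4)
```

```text
12.15 [ 538.53978334 -165.52699812   48.28557566] [ 0.04282607  0.22676886 -1.33618488] 46.06457071129428
```

View pics/wrist8.png

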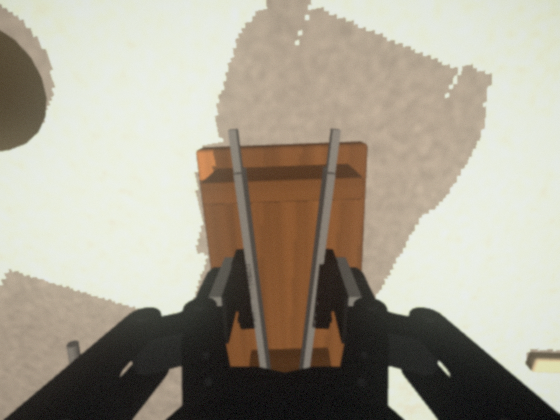

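Emit:
jog_arm(
  targets=[
    {"offset":[0,0,0],"yaw":0.0},
    {"offset":[0,0,0],"yaw":0.0},
    {"offset":[0,0,0],"yaw":0.0},
    {"offset":[0,0,0],"yaw":0.0},
  ],
  fingers=0.04,
)

```text
time_s: 12.53
eef_pos: [538.7, -165.6, 48.5]
ee_rot: [0.462, -0.467, 0.535, -0.532]
force: [-0.5, 0.6, 3.8]
grip_width: 0.466
```

Emit:
jog_arm(
  targets=[
    {"offset":[0,0,0],"yaw":0.0},
    {"offset":[0,0,0],"yaw":0.0},
    {"offset":[0,0,0],"yaw":0.0},
    {"offset":[0,0,0],"yaw":0.0},
    {"offset":[0,0,0],"yaw":0.0},
    {"offset":[0,0,0],"yaw":0.0},
  ],
  fingers=0.034,
)

```text
time_s: 13.03
eef_pos: [539.1, -165.8, 49.0]
ee_rot: [0.462, -0.467, 0.534, -0.532]
force: [-1.2, 0.0, 5.9]
grip_width: 0.4
```

Run:
```python
from h import *
from rig import ctrl
for n in ("wrist",):
    s=ctrl.sense();c=ctrl.capture(n); cv2.imwrite(f"pics/{n}9.png",c["img"][:,:,::-1]); np.savez(f"{n}9.npz",**c,TT=tool_T(s))
print(s["time_s"],s["eef_pos"],s["force"],s["grip_width"]*85.4)
```

```text
13.0333 [ 539.07082669 -165.82124548   49.04120581] [-1.17886293  0.0292767   5.86806707] 34.163006073798734
```

View pics/wrist9.png

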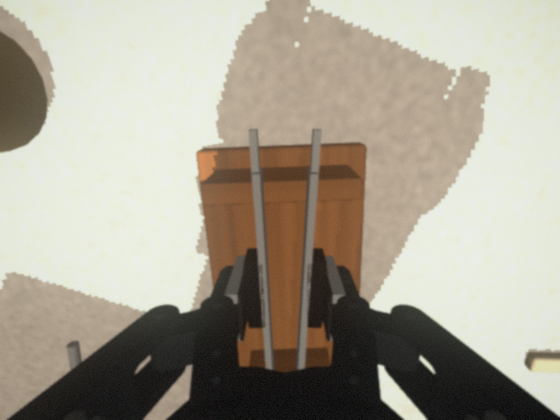

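Emit:
jog_arm(
  targets=[
    {"offset":[0,-0.002,0],"yaw":0.0},
    {"offset":[0,-0.005,0],"yaw":0.0},
    {"offset":[0,-0.01,0],"yaw":0.0},
    {"offset":[0,-0.016,0],"yaw":0.0},
    {"offset":[0,-0.024,0],"yaw":0.0},
    {"offset":[0,-0.032,0],"yaw":0.0},
    {"offset":[0,-0.04,0],"yaw":0.0},
    {"offset":[0,-0.045,0],"yaw":0.0},
    {"offset":[0,-0.045,0],"yaw":0.0},
  ],
)

```text
time_s: 13.83
eef_pos: [539.9, -166.0, 95.5]
ee_rot: [0.463, -0.466, 0.533, -0.533]
force: [-0.1, -0.6, -0.7]
grip_width: 0.399
```

Run:
```python
from h import *
from rig import ctrl
for n in ("wrist","scene"):
    s=ctrl.sense();c=ctrl.capture(n); cv2.imwrite(f"pics/{n}10.png",c["img"][:,:,::-1]); np.savez(f"{n}10.npz",**c,TT=tool_T(s))
print(s["time_s"],s["eef_pos"],s["force"],s["wrist_torque"],s["grip_width"]*85.4)
i=c["img"][160:240,200:280,::-1];cv2.imwrite("pics/sc10.png",cv2.resize(i,None,fx=6,fy=6,interpolation=cv2.INTER_CUBIC))
```

```text
13.8833 [ 539.5702234  -165.84782424   94.69271059] [-0.63899591  0.507205   -1.27310904] [-0.02275352  0.05064224 -0.04109151] 34.48770369159273
```

View pics/wrist10.png

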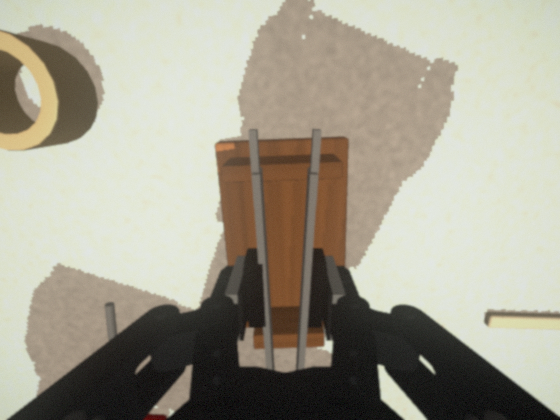

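View pics/sc10.png

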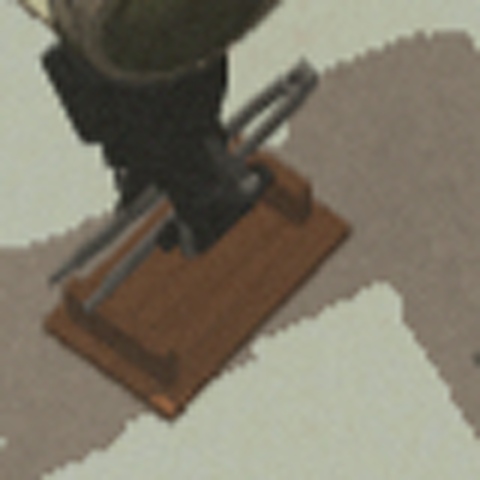

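Emit:
jog_arm(
  targets=[
    {"offset":[0,-0.01,0],"yaw":0.0},
    {"offset":[-0.004,-0.025,-0.002],"yaw":0.0},
    {"offset":[-0.015,-0.035,-0.007],"yaw":-0.01},
    {"offset":[-0.03,-0.045,-0.014],"yaw":-0.03},
    {"offset":[-0.05,-0.05,-0.022],"yaw":-0.05},
    {"offset":[-0.072,-0.05,-0.032],"yaw":-0.07},
    {"offset":[-0.095,-0.05,-0.042],"yaw":-0.09},
    {"offset":[-0.118,-0.05,-0.052],"yaw":-0.11},
    {"offset":[-0.14,-0.05,-0.062],"yaw":-0.13},
    {"offset":[-0.16,-0.05,-0.071],"yaw":-0.15},
    {"offset":[-0.175,-0.05,-0.078],"yaw":-0.17},
    {"offset":[-0.185,-0.05,-0.082],"yaw":-0.18},
  ],
)

```text
time_s: 14.93
eef_pos: [483.1, 30.3, 144.5]
ee_rot: [-0.509, 0.513, -0.49, 0.487]
force: [0.7, 0.9, -0.8]
grip_width: 0.4
```

```bash
cat > goal.py <<'E'
from h import *
from rig import ctrl
import sys
tx,ty,tz,yaw=map(float,sys.argv[1:5])
s=ctrl.sense();TT=tool_T(s)
d=np.array([tx,ty,tz])-TT[:3,3]
print("t",s["time_s"],"pos",s["eef_pos"].round(1) if hasattr(s["eef_pos"],"round") else s["eef_pos"],"F",np.round(s["force"],1),"w",s["grip_width"]*85.4)
print("offset",(TT[:3,:3].T@d/1000).round(4),"yaw",round(float(np.arctan2(TT[1,2],TT[0,2])-yaw),4),"toolz",TT[:3,2].round(4))
E
python3 goal.py 437 187 130 0.175
```

```text
t 14.9333 pos [483.1  30.3 144.5] F [ 0.7  0.9 -0.8] w 34.16697094399573
offset [-0.1586  0.0145 -0.0389] yaw -0.1302 toolz [ 0.999   0.0448 -0.0067]
```

Emit:
jog_arm(
  targets=[
    {"offset":[-0.01,0.0,-0.003],"yaw":-0.01},
    {"offset":[-0.025,0.001,-0.006],"yaw":-0.02},
    {"offset":[-0.045,0.003,-0.011],"yaw":-0.04},
    {"offset":[-0.068,0.005,-0.017],"yaw":-0.06},
    {"offset":[-0.09,0.007,-0.022],"yaw":-0.08},
    {"offset":[-0.112,0.01,-0.027],"yaw":-0.1},
    {"offset":[-0.13,0.012,-0.032],"yaw":-0.115},
    {"offset":[-0.145,0.014,-0.036],"yaw":-0.125},
    {"offset":[-0.155,0.0145,-0.038],"yaw":-0.13},
    {"offset":[-0.1586,0.0145,-0.0389],"yaw":-0.13},
    {"offset":[-0.1586,0.0145,-0.0389],"yaw":-0.13},
    {"offset":[-0.1586,0.0145,-0.0389],"yaw":-0.13},
  ],
)

```text
time_s: 15.93
eef_pos: [437.4, 186.5, 130.2]
ee_rot: [-0.54, 0.544, -0.456, 0.453]
force: [0.3, -0.2, -1.4]
grip_width: 0.402
```

```bash
python3 goal.py 437 187 130 0.175
python3 - <<'E'
from h import *
from rig import ctrl
for n in ("wrist",):
    s=ctrl.sense();c=ctrl.capture(n); cv2.imwrite(f"pics/{n}11.png",c["img"][:,:,::-1]); np.savez(f"{n}11.npz",**c,TT=tool_T(s))
i=c["img"][100:220,200:370,::-1];cv2.imwrite("pics/wc11.png",cv2.resize(i,None,fx=4,fy=4,interpolation=cv2.INTER_CUBIC))
E
```

```text
t 15.9333 pos [437.4 186.5 130.2] F [ 0.3 -0.2 -1.4] w 34.34904606422639
offset [-0.0005  0.0002 -0.0003] yaw -0.0007 toolz [ 0.9848  0.1734 -0.0065]
```

View pics/wrist11.png

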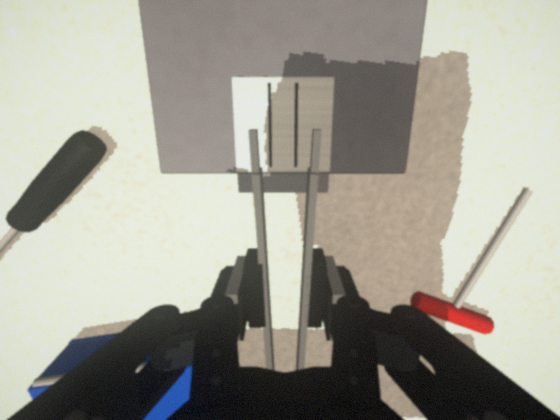

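View pics/wc11.png

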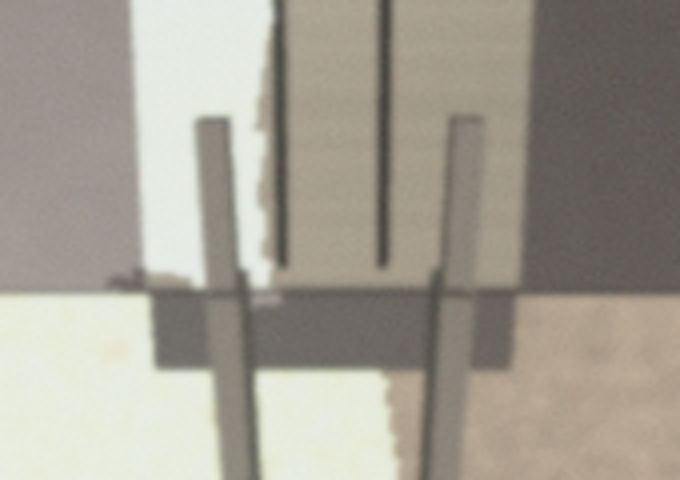

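```bash
cat > meas.py <<'E'
from h import *
import sys
w=np.load(sys.argv[1]);K=w["intrinsics"];TT=w["TT"];T=TT@w["mount"]
uv=np.array(eval(sys.argv[2]),float)-0.0
dz=float(sys.argv[3]) if len(sys.argv)>3 else 6
P=back(uv,K,T,TT[2,3]+dz); t=(P-TT[:3,3])@TT[:3,:3]
for a,b,c in zip(uv,P,t): print(a,b.round(1),"tool",c.round(2))
E
python3 meas.py wrist11.npz "[(248.75,129.5),(257.5,129.5),(311.75,129.5),(321.2,129.5)]"
python3 - <<'E'
from h import *
w=np.load("wrist11.npz");K=w["intrinsics"];TT=w["TT"];T=TT@w["mount"]
# lines at crop: left line centre x 280 at y 60 ; right 384
uv=np.array([(200+278/4,100+40/4),(200+282/4,100+240/4),(200+386/4,100+40/4),(200+382.5/4,100+240/4),(232,77),(334,77),(268.7,83),(296.2,83)])-.4
P=back(uv,K,T,58.5);print(P.round(1));print(((P-TT[:3,3])@TT[:3,:3]).round(1))
E
```

```text
[248.75 129.5 ] [507.4 212.1 136.2] tool [-13.06  -6.49  73.39]
[257.5 129.5] [508.  208.9 136.2] tool [-9.82 -6.49 73.39]
[311.75 129.5 ] [511.5 189.1 136.2] tool [10.29 -6.47 73.38]
[321.2 129.5] [512.1 185.7 136.2] tool [13.79 -6.47 73.38]
[[514.2 209.3  58.5]
 [484.5 204.   58.5]
 [517.  193.3  58.5]
 [487.3 188.3  58.5]
 [528.5 233.8  58.5]
 [538.8 175.1  58.5]
 [529.  212.2  58.5]
 [531.8 196.3  58.5]]
[[ -9.2  71.1  80.1]
 [ -9.1  71.3  49.9]
 [  7.1  71.1  80. ]
 [  6.9  71.3  49.9]
 [-30.8  71.   98.4]
 [ 28.8  71.   98.4]
 [ -9.4  71.   95.1]
 [  6.7  71.   95.1]]
```

Emit:
jog_arm(
  targets=[
    {"offset":[-0.0004,0.003,-0.001],"yaw":0.0},
    {"offset":[-0.0008,0.009,-0.002],"yaw":0.0},
    {"offset":[-0.0012,0.016,-0.0025],"yaw":0.0},
    {"offset":[-0.0013,0.024,-0.0028],"yaw":0.0},
    {"offset":[-0.0013,0.032,-0.0028],"yaw":0.0},
    {"offset":[-0.0013,0.039,-0.0028],"yaw":0.0},
    {"offset":[-0.0013,0.043,-0.0028],"yaw":0.0},
    {"offset":[-0.0013,0.045,-0.0028],"yaw":0.0},
    {"offset":[-0.0013,0.045,-0.0028],"yaw":0.0},
    {"offset":[-0.0013,0.045,-0.0028],"yaw":0.0},
  ],
)

```text
time_s: 16.82
eef_pos: [434.3, 187.1, 85.3]
ee_rot: [-0.54, 0.543, -0.456, 0.453]
force: [0.2, 0.5, -0.6]
grip_width: 0.406
```

```bash
python3 goal.py 437 187 76 0.175
python3 - <<'E'
from h import *
from rig import ctrl
for n in ("wrist",):
    s=ctrl.sense();c=ctrl.capture(n); cv2.imwrite(f"pics/{n}12.png",c["img"][:,:,::-1]); np.savez(f"{n}12.npz",**c,TT=tool_T(s))
i=c["img"][60:220,190:380,::-1];cv2.imwrite("pics/wc12.png",cv2.resize(i,None,fx=4,fy=4,interpolation=cv2.INTER_CUBIC)[:600])
E
```

```text
t 16.8167 pos [434.3 187.1  85.3] F [ 0.2  0.5 -0.6] w 34.68930299637741
offset [0.0006 0.0093 0.0027] yaw -0.0011 toolz [ 0.9849  0.1731 -0.0062]
```

View pics/wc12.png

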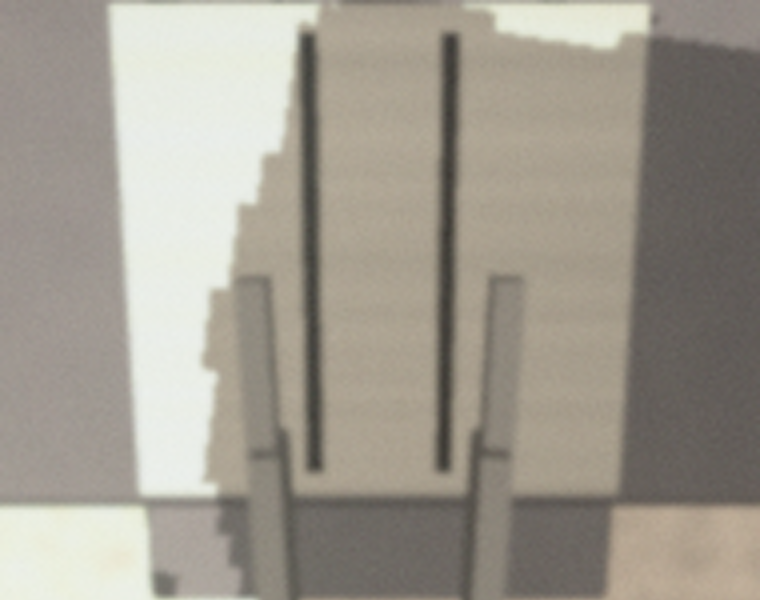

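```bash
python3 meas.py wrist12.npz "[(253/4+190,129),(507/4+190,129),(268/4+190,129),(491/4+190,129)]"
python3 meas.py wrist12.npz "[(308/4+190,68),(315/4+190,177.4),(450/4+190,68),(443/4+190,177.4),(311/4+190,129)]" -26.8
```

```text
[253.25 129.  ] [504.8 211.1  91.3] tool [-11.39  -6.47  73.57]
[316.75 129.  ] [508.9 187.9  91.3] tool [12.14 -6.45 73.56]
[257. 129.] [505.1 209.7  91.3] tool [-10.    -6.47  73.57]
[312.75 129.  ] [508.6 189.4  91.3] tool [10.65 -6.45 73.56]
[267.  68.] [529.2 211.5  58.5] tool [-7.65 26.18 97.93]
[268.75 177.4 ] [480.2 203.   58.5] tool [-7.71 26.49 48.16]
[302.5  68. ] [532.  195.9  58.5] tool [ 8.19 26.19 97.92]
[300.75 177.4 ] [483.  187.3  58.5] tool [ 8.21 26.51 48.16]
[267.75 129.  ] [503.2 207.1  58.5] tool [-7.79 26.35 71.52]
```

Emit:
jog_arm(
  targets=[
    {"offset":[-0.0002,0.003,0],"yaw":0.0},
    {"offset":[-0.0002,0.006,0],"yaw":0.0},
    {"offset":[-0.0002,0.009,0],"yaw":0.0},
    {"offset":[-0.0002,0.009,0],"yaw":0.0},
  ],
)

```text
time_s: 17.2
eef_pos: [433.9, 187.2, 75.8]
ee_rot: [-0.539, 0.544, -0.456, 0.453]
force: [0.6, -0.4, -0.9]
grip_width: 0.398
```

Emit:
jog_arm(
  targets=[
    {"offset":[0,0,0],"yaw":0.0},
    {"offset":[0,0,0],"yaw":0.0},
    {"offset":[0,0,0],"yaw":0.0},
    {"offset":[0,0,0],"yaw":0.0},
  ],
  fingers=0.032,
)

```text
time_s: 17.53
eef_pos: [434.0, 187.2, 75.9]
ee_rot: [-0.54, 0.544, -0.456, 0.453]
force: [-0.4, -0.1, -1.1]
grip_width: 0.377
```

```bash
python3 goal.py 437 187 76 0.175
python3 - <<'E'
from h import *
from rig import ctrl
for n in ("wrist",):
    s=ctrl.sense();c=ctrl.capture(n); cv2.imwrite(f"pics/{n}13.png",c["img"][:,:,::-1]); np.savez(f"{n}13.npz",**c,TT=tool_T(s))
i=c["img"][60:220,190:380,::-1];cv2.imwrite("pics/wc13.png",cv2.resize(i,None,fx=4,fy=4,interpolation=cv2.INTER_CUBIC)[:600])
E
```

```text
t 17.5333 pos [434.  187.2  75.9] F [-0.4 -0.1 -1.1] w 32.235662113784116
offset [ 0.0008 -0.0001  0.0029] yaw -0.001 toolz [ 0.9849  0.1731 -0.0067]
```

View pics/wc13.png

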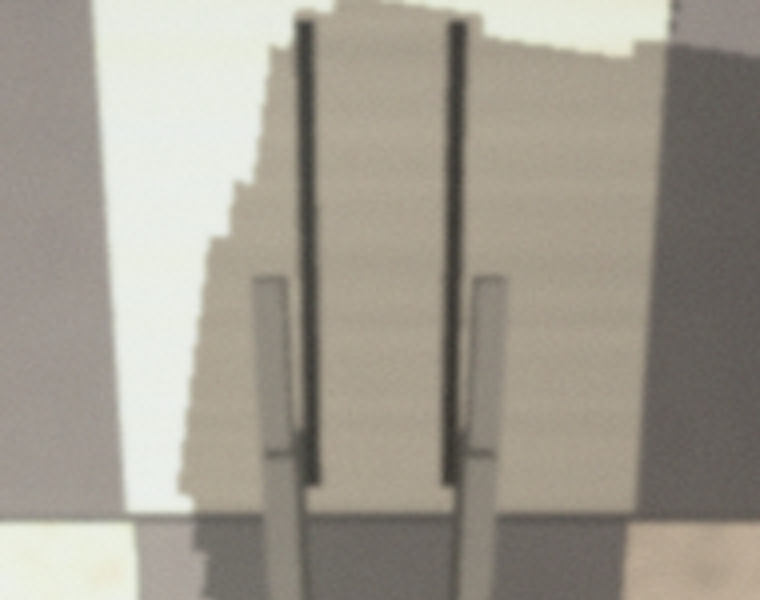

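Emit:
jog_arm(
  targets=[
    {"offset":[0,0,0],"yaw":0.0},
    {"offset":[0,0,0],"yaw":0.0},
    {"offset":[0,0,0],"yaw":0.0},
    {"offset":[0,0,0],"yaw":0.0},
    {"offset":[0,0,0],"yaw":0.0},
    {"offset":[0,0,0],"yaw":0.0},
  ],
  fingers=0.03,
)

```text
time_s: 18.08
eef_pos: [434.0, 187.2, 75.9]
ee_rot: [-0.54, 0.544, -0.456, 0.453]
force: [0.8, -0.0, -0.7]
grip_width: 0.356
```

```bash
cat > fin.py <<'E'
from h import *
from rig import ctrl
import sys
tag=sys.argv[1];ims=[];ws=[]
for k in range(5):
    s=ctrl.sense();c=ctrl.capture("wrist");ims.append(c["img"].astype(float));ws.append(s["grip_width"]*85.4)
    c0=c;TT=tool_T(s)
print("t",s["time_s"],"w",np.round(ws,2),np.mean(ws),"pos",s["eef_pos"],"F",s["force"])
im=np.mean(ims,0).astype(np.uint8);c0["img"]=im;np.savez(f"wrist{tag}.npz",**c0,TT=TT)
i=im[115:190,240:330,::-1];cv2.imwrite(f"pics/wc{tag}.png",cv2.resize(i,None,fx=8,fy=8,interpolation=cv2.INTER_CUBIC)[:600])
E
python3 fin.py 14
```

```text
t 18.2833 w [30.42 30.11 29.97 30.15 30.11] 30.15306351270351 pos [433.98247186 187.2623034   75.87480779] F [-0.13497515 -0.41045934 -0.50621908]
```

View pics/wc14.png

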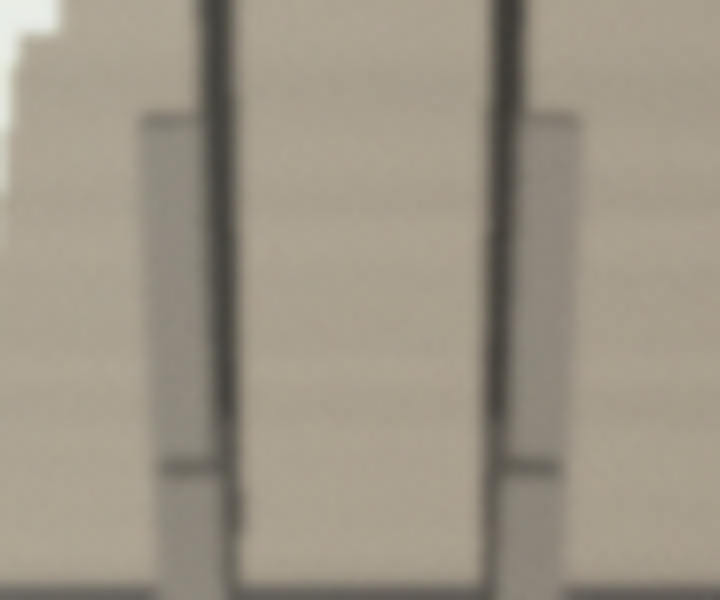

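```bash
for d in 5 6 7; do echo dz $d; python3 meas.py wrist14.npz "[(240+142/8-.5,129.6),(240+200/8-.5,129.6),(240+524/8-.5,129.6),(240+580/8-.5,129.6)]" $d; done
python3 meas.py wrist13.npz "[(253/4+190-.4,129),(287.5/4+190-.4,129),(474/4+190-.4,129),(508/4+190-.4,129)]"
python3 meas.py wrist14.npz "[(240+213/8-.5,115),(240+513/8-.5,115)]" -17.4
python3 - <<'E'
import numpy as np
w=np.load("wrist14.npz")
for r in (132,134,136,140): print(r,w["img"][r-1:r+2,254:316].mean((0,2)).astype(int))
w=np.load("wrist13.npz")
for r in (132,136,): print(r,w["img"][r-1:r+2,250:320].mean((0,2)).astype(int))
E
```

```text
dz 5
[257.25 129.6 ] [504.5 209.8  80.9] tool [-10.    -5.51  73.29]
[264.5 129.6] [504.9 207.1  80.9] tool [-7.29 -5.5  73.29]
[305.  129.6] [507.6 192.2  80.9] tool [ 7.85 -5.49 73.28]
[312.  129.6] [508.  189.7  80.9] tool [10.46 -5.49 73.28]
dz 6
[257.25 129.6 ] [504.6 209.7  81.9] tool [-9.91 -6.51 73.36]
[264.5 129.6] [505.  207.1  81.9] tool [-7.22 -6.5  73.36]
[305.  129.6] [507.6 192.3  81.9] tool [ 7.78 -6.49 73.35]
[312.  129.6] [508.1 189.8  81.9] tool [10.38 -6.49 73.35]
dz 7
[257.25 129.6 ] [504.6 209.7  82.9] tool [-9.82 -7.51 73.42]
[264.5 129.6] [505.1 207.   82.9] tool [-7.16 -7.51 73.42]
[305.  129.6] [507.7 192.4  82.9] tool [ 7.72 -7.49 73.41]
[312.  129.6] [508.1 189.8  82.9] tool [10.29 -7.49 73.41]
[252.85 129.  ] [504.5 211.4  81.9] tool [-11.53  -6.5   73.57]
[261.475 129.   ] [505.1 208.2  81.9] tool [-8.34 -6.5  73.57]
[308.1 129. ] [508.1 191.2  81.9] tool [ 8.93 -6.49 73.56]
[316.6 129. ] [508.6 188.1  81.9] tool [12.08 -6.49 73.56]
[266.125 115.   ] [509.4 208.5  58.5] tool [-7.88 16.86 78.05]
[303.625 115.   ] [512.2 192.3  58.5] tool [ 8.53 16.88 78.0
[... 908 characters left out ...]
155 156 156 156
 156 156 155 155 155 155 155 155 154 147 126  91  69  75 101 123 132 134
 134 134 135 136 143 149 153 153]
132 [161 158 152 141 136 135 136 135 133 128 120 124 144 156 143 109  77  65
  78 111 141 157 160 159 159 160 159 158 159 160 160 160 159 160 157 160
 159 158 158 159 159 158 159 158 157 157 159 158 156 150 128  93  64  61
  82 120 141 139 122 119 128 131 131 134 131 133 138 148 153 155]
136 [160 160 155 144 138 136 137 138 136 132 123 124 142 155 144 110  74  67
  79 112 142 154 159 159 159 161 159 159 160 161 159 158 160 158 158 160
 157 157 157 159 158 159 158 158 157 158 157 158 157 150 127  94  63  60
  83 117 138 130 117 124 131 134 135 133 133 135 140 149 154 155]
```

```bash
cat > gap.py <<'E'
from h import *
import sys
w=np.load(sys.argv[1]);K=w["intrinsics"];TT=w["TT"];T=TT@w["mount"];g=w["img"].astype(float).mean(2)
def cross(r,a,b,rev):
    seg=g[r,a:b]; 
    if rev: seg=seg[::-1]
    hi=np.mean(seg[:3]);  # background
    # plateau of nose
    d=np.diff(seg); k=np.argmin(np.convolve(d,[1,1,1],'same')); lo=np.median(seg[k+3:k+6]); m=(hi+lo)/2
    for i in range(len(seg)-1):
        if seg[i]>=m>seg[i+1]:
            u=i+(seg[i]-m)/(seg[i]-seg[i+1]); return a+u if not rev else b-1-u
L0,R0=map(int,sys.argv[2:4])
for r in range(130,172,4):
    l=cross(r,L0,L0+13,False);q=cross(r,R0-12,R0+1,True)
    if l is None or q is None: continue
    P=back([(l,r),(q,r)],K,T,TT[2,3]+6);t=(P-TT[:3,3])@TT[:3,:3]
    print(r,round(l,2),round(q,2),"outer",round(t[1,0]-t[0,0],2),"mid",round(t.mean(0)[0],2),"z",round(t[0,2],1))
E
echo 14; python3 gap.py wrist14.npz 251 318; echo 13; python3 gap.py wrist13.npz 247 321
```

```text
14
130 256.87 312.31 outer 20.55 mid 0.22 z 73.2
134 256.69 312.39 outer 20.73 mid 0.2 z 71.8
138 256.93 312.11 outer 20.62 mid 0.19 z 70.3
142 257.03 311.94 outer 20.6 mid 0.18 z 68.8
146 257.17 311.74 outer 20.56 mid 0.17 z 67.4
150 257.58 311.43 outer 20.37 mid 0.18 z 65.9
154 257.62 311.44 outer 20.44 mid 0.19 z 64.4
158 257.85 311.26 outer 20.37 mid 0.2 z 62.8
162 258.01 311.15 outer 20.35 mid 0.21 z 61.3
166 258.08 310.85 outer 20.29 mid 0.17 z 59.8
170 258.4 310.81 outer 20.24 mid 0.22 z 58.2
13
130 252.54 316.52 outer 23.72 mid 0.2 z 73.2
134 252.25 316.37 outer 23.86 mid 0.12 z 71.8
138 252.67 316.37 outer 23.81 mid 0.19 z 70.3
142 252.77 316.12 outer 23.77 mid 0.17 z 68.8
146 253.17 315.76 outer 23.58 mid 0.17 z 67.4
150 253.31 315.78 outer 23.63 mid 0.2 z 65.9
154 253.58 315.41 outer 23.48 mid 0.18 z 64.4
158 253.76 315.16 outer 23.42 mid 0.17 z 62.8
162 254.03 315.21 outer 23.43 mid 0.22 z 61.3
166 254.37 314.75 outer 23.22 mid 0.2 z 59.8
170 254.6 314.62 outer 23.18 mid 0.22 z 58.2
```

Run:
```python
from h import *
for f in ("wrist7","wrist8","wrist9"):
    w=np.load(f+".npz");K=w["intrinsics"];TT=w["TT"];T=TT@w["mount"];g=w["img"].astype(float).mean(2)
    print(f,TT[2,3])
    for r in (130,132,134,136): print(r,g[r-1:r+2,226:264].mean(0).astype(int).tolist(),"|",g[r-1:r+2,308:344].mean(0).astype(int).tolist())
```

```text
wrist7 80.33959822348332
130 [224, 225, 226, 226, 225, 225, 225, 224, 217, 199, 177, 165, 165, 165, 161, 152, 139, 133, 130, 130, 127, 121, 112, 127, 149, 158, 159, 159, 158, 160, 162, 161, 162, 162, 163, 162, 164, 163] | [158, 157, 156, 155, 154, 153, 154, 154, 153, 153, 153, 155, 151, 139, 115, 108, 120, 126, 127, 127, 129, 136, 146, 152, 152, 153, 153, 155, 154, 154, 156, 157, 157, 158, 158, 158]
132 [225, 226, 226, 226, 225, 225, 225, 225, 222, 212, 187, 167, 164, 162, 160, 152, 140, 132, 131, 130, 129, 123, 114, 121, 144, 156, 158, 157, 156, 156, 157, 160, 160, 160, 161, 160, 161, 161] | [157, 157, 157, 156, 155, 157, 156, 154, 153, 153, 153, 153, 149, 131, 110, 111, 123, 127, 127, 128, 131, 137, 146, 152, 151, 151, 151, 154, 155, 157, 156, 159, 160, 159, 160, 160]
134 [225, 226, 225, 225, 225, 225, 224, 222, 219, 210, 185, 166, 161, 160, 158, 153, 141, 133, 129, 130, 130, 125, 114, 116, 139, 153, 157, 156, 154, 153, 153, 157, 158, 159, 159, 160, 158, 157] | [158, 158, 158, 159, 159, 158, 157, 157, 155, 153, 155, 152, 145, 122, 106, 112, 123, 126, 127, 128, 132, 141, 147, 150, 1
[... 2809 characters left out ...]
170, 170, 171, 171, 171, 170, 170, 167, 169, 167, 166, 163, 154, 141, 135, 132, 134, 135, 132, 128, 117, 123, 150, 164, 167, 172, 170, 171] | [163, 164, 161, 144, 121, 115, 125, 132, 133, 133, 134, 134, 139, 148, 155, 159, 161, 162, 162, 164, 164, 164, 165, 166, 165, 164, 163, 163, 162, 161, 160, 161, 159, 160, 161, 159]
136 [167, 169, 169, 171, 171, 170, 170, 170, 169, 169, 168, 169, 169, 169, 170, 168, 168, 166, 166, 164, 164, 162, 155, 141, 136, 133, 132, 133, 132, 128, 117, 121, 145, 162, 166, 169, 166, 166] | [162, 162, 157, 139, 117, 116, 126, 132, 133, 133, 133, 133, 139, 149, 157, 161, 162, 162, 163, 163, 163, 163, 165, 165, 165, 164, 163, 161, 162, 158, 158, 157, 159, 159, 160, 161]
```

```bash
python3 meas.py wrist7.npz "[(241.6,132),(329.3,132)]" -25.34; python3 meas.py wrist8.npz "[(227.9,133),(340.0,133)]" 6.71;  python3 meas.py wrist9.npz "[(248.3,133),(321.0,133)]" 5.96; python3 meas.py wrist14.npz "[(256.69,134),(312.39,134)]" 6;python3 meas.py wrist13.npz "[(252.25,134),(316.4,134)]" 6
```

```text
[241.6 132. ] [ 611.  -154.4   55. ] tool [-20.28  24.74  70.29]
[329.3 132. ] [ 605.4 -195.2   55. ] tool [20.93 24.83 70.26]
[227.9 133. ] [ 613.  -154.6   55. ] tool [-20.98  -7.32  72.23]
[340. 133.] [ 607.3 -195.6   55. ] tool [20.43 -7.23 72.21]
[248.3 133. ] [ 612.4 -162.3   55. ] tool [-13.55  -6.44  72.16]
[321. 133.] [ 608.7 -189.1   55. ] tool [13.51 -6.37 72.15]
[256.69 134.  ] [502.9 209.7  81.9] tool [-10.16  -6.5   71.77]
[312.39 134.  ] [506.5 189.3  81.9] tool [10.57 -6.48 71.76]
[252.25 134.  ] [502.7 211.3  81.9] tool [-11.82  -6.49  71.77]
[316.4 134. ] [506.8 187.8  81.9] tool [12.06 -6.48 71.76]
```

Emit:
jog_arm(
  targets=[
    {"offset":[0.0,0,0],"yaw":0.0},
    {"offset":[0.0,0,0],"yaw":0.0},
    {"offset":[0.0,0,0],"yaw":0.0},
    {"offset":[0.0,0,0],"yaw":0.0},
    {"offset":[0.0,0,0],"yaw":0.0},
    {"offset":[0.0,0,0],"yaw":0.0},
  ],
  fingers=0.0295,
)

```text
time_s: 18.83
eef_pos: [434.0, 187.2, 75.9]
ee_rot: [-0.54, 0.544, -0.456, 0.453]
force: [-0.1, -0.2, 0.0]
grip_width: 0.345
```

```bash
python3 fin.py 15; python3 gap.py wrist15.npz 251 318|head -4
python3 - <<'E'
import numpy as np
w=np.load("wrist15.npz")
for r in (132,134,136,140): print(r,w["img"][r-1:r+2,254:316].mean((0,2)).astype(int))
E
```

```text
t 19.0333 w [29.45 29.59 29.84 29.69 29.9 ] 29.692291227060117 pos [434.01189781 187.25062077  75.8903981 ] F [-0.88812141 -0.19143143 -0.56499641]
130 257.97 310.96 outer 19.64 mid 0.18 z 73.2
134 257.87 311.37 outer 19.91 mid 0.23 z 71.8
138 257.78 311.06 outer 19.91 mid 0.16 z 70.3
142 258.08 310.68 outer 19.74 mid 0.14 z 68.8
132 [161 162 160 154 145 137 134 135 134 134 132 123 102  79  81 110 142 155
 159 159 159 160 159 159 159 159 159 159 159 159 159 159 158 158 158 158
 159 158 158 158 158 157 158 157 156 150 128  94  77  96 119 129 133 132
 132 132 134 141 151 155 156 156]
134 [162 161 161 156 148 139 137 137 137 136 134 126 104  81  81 111 142 156
 160 160 160 160 160 161 160 160 161 159 159 160 159 160 160 159 159 158
 159 158 159 159 158 158 158 158 157 150 128  94  78  97 120 131 134 134
 134 134 136 142 151 157 157 157]
136 [160 161 160 156 148 139 137 136 137 136 135 127 107  83  81 110 142 155
 158 159 159 158 159 160 159 158 159 159 159 158 158 158 157 158 158 158
 158 157 158 158 157 157 157 157 156 149 128  94  79  98 121 131 134 134
 134 135 137 144 151 156 156 156]
140 [158 157 157 155 147 141 137 136 135 136 135 127 107  84  81 109 140 153
 156 157 156 157 156 156 156 156 156 156 156 156 156 156 155 156 156 155
 156 155 155 155 155 155 155 155 154 147 126  94  83 102 123 132 133 133
 134 134 137 144 150 153 154 153]
```

View pics/wc15.png

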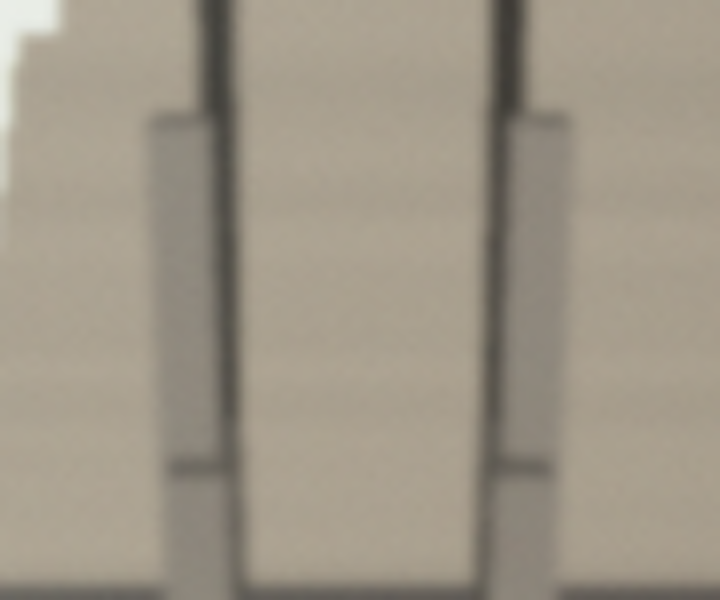

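Emit:
jog_arm(
  targets=[
    {"offset":[0.0,0,0],"yaw":0.0},
    {"offset":[0.0,0,0],"yaw":0.0},
    {"offset":[0.0,0,0],"yaw":0.0},
    {"offset":[0.0,0,0],"yaw":0.0},
  ],
)

```text
time_s: 19.42
eef_pos: [434.0, 187.3, 75.9]
ee_rot: [-0.54, 0.544, -0.456, 0.453]
force: [0.3, 0.9, -0.7]
grip_width: 0.349
```

```bash
python3 fin.py 16; python3 gap.py wrist16.npz 251 318|head -4
python3 - <<'E'
from h import *
from rig import ctrl
c=ctrl.capture("scene");i=c["img"][130:310,190:450,::-1];cv2.imwrite("pics/sc16.png",cv2.resize(i,None,fx=3,fy=3,interpolation=cv2.INTER_CUBIC))
E
```

```text
t 19.6167 w [29.82 29.8  30.02 29.89 29.79] 29.866471927117693 pos [434.0059769  187.25124321  75.89874143] F [-0.28372989 -0.82817803 -0.91206389]
130 257.96 311.06 outer 19.68 mid 0.19 z 73.2
134 257.82 311.23 outer 19.88 mid 0.2 z 71.8
138 257.8 311.05 outer 19.9 mid 0.16 z 70.3
142 258.21 310.88 outer 19.77 mid 0.2 z 68.8
```

View pics/sc16.png

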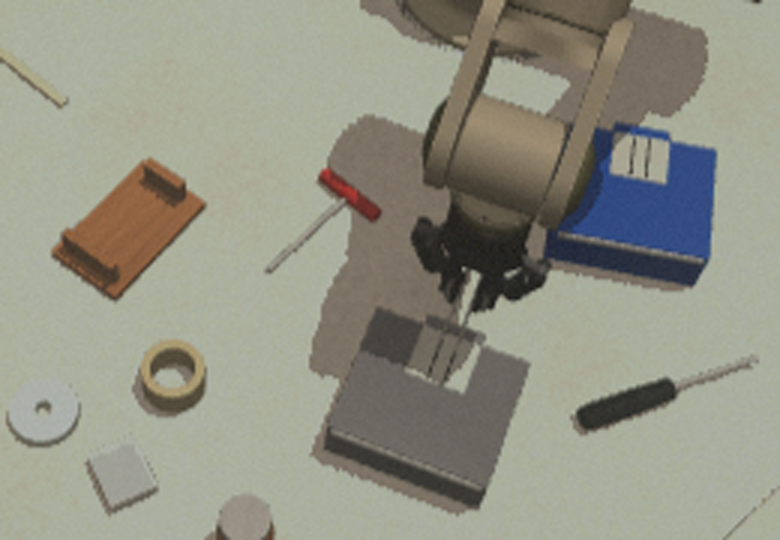

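The gap is steady. The lid is closed, the bystanders are where they were, and the tips are over the gauge, off the lid. I'm handing it in.

```bash
python3 -c "
from rig import ctrl
print(ctrl.finish_job())"
```

```text
the job is handed in; nothing more can be done
None
```

The job is handed in at about 19.7 s. The lid is closed and the tweezers are held over the gauge at about the marked gap.

- **Lid:** I pushed it along its arc with shut fingers. At the end the finger tip was at 58.5 mm, the closed height, with a 10 N reaction. Both cameras showed it closed.
- **Tweezers:** I took them by the black grips and carried them level to the gauge, where I squeezed them to the final gap. The underside is about 13 mm above the lid. The tip ends are within about 1 mm of the gauge centre along the lines.
- **Alignment:** The midpoint between the tips is within about 0.1 mm of the midpoint between the lines, and the tweezers point along them to a few thousandths of a radian.
- **Gap:** The wrist camera gives 14.0 to 14.2 mm, steady over two checks 0.6 s apart. That figure is scaled to the tweezers' known open gap and compared directly with the lines.
- **Disagreement:** The gripper's own opening, 29.7 to 29.9 mm, suggests a slightly smaller gap of 13.5 to 13.8 mm. I trusted the camera.
- **Bystanders:** None looked disturbed in the last scene crop, which showed most but not all of them, and the blue box was not touched.

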